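# Tighten the clamp nut with a ratchet ring wrench

### The arm

A 6-joint arm with a two-finger parallel gripper is mounted at the origin on a cart in front of the work surface, level with it; the furniture and walls round the work are solid. World frame = base frame: x ahead of the robot, y to its left, z up, the work surface at z = 0. Lengths are in mm, angles in degrees, forces in N, time in s.
With the tool pointing down it reaches from about 350 to 850 mm from the base axis. Payload 8.1 kg.
Tool frame: the origin (TCP) lies at the very end of the fingers, on their centre line; the grasp point (between the pads) lies 19 mm behind it; x points along the fingers, y is the direction in which the jaws open and shut, and the axes are right-handed (so a half turn about x gives the same grasp; the last joint's range is limited). The gripper opens to 85 mm and grips with 20 to 120 N. Pads are 22 mm wide; open, the fingers measure 114 mm over their backs; the gripper's body (76 mm by 85 mm) begins 54 mm behind the grasp point. The pads swing forward as they close: fully open they stand 13 mm farther back than shut.
Start: joints at [67.013, 7.471, 85.268, -0, 87.261, -4.893], TCP at [186.325, 570.341, 231.292] pointing down, gripper open.
Joint ranges: [-169.43, 169.43], [-51.17, 129.36], [1.28, 143.12], [-76.62, 256.62], [0, 156.53], [-152.29, 152.29]. Speed limits (degrees/s): [136.94, 136.94, 159.86, 180, 180, 180].

### API

Orientations are given as [roll, pitch, yaw] about the fixed x, y, z axes, in that order (R = Rz(yaw) Ry(pitch) Rx(roll)).
In Python, from bench import sensors, snapshot, r gives the robot as it stands. The module is installed in compiled form; this text tells all that it offers.
- The arm moves only by the tool drive_tool, never from a script. Its argument "moves" is one flat list of numbers, 6 for each row, row after row: the shift along the tool's x, y, z in cm, then the turn, a rotation vector about the tool's x, y, z in degrees. In form: [tx, ty, tz, wx, wy, wz, tx, ty, tz, wx, wy, wz, ...]. A call has 1 to 20 rows; each row shifts and turns the commanded pose from where the row before left it, along the tool's axes as they then stand; what a row does not reach is not made up. A row lasts 1/12 s, in which the tool goes at most 41.7 mm and 7.16 degrees, less where a joint would pass 70% of its speed; a pose out of reach is approached as far as the arm can. A call with a gripper value outside its range is refused whole. "hand" is the finger opening in cm, from 0 to 8.54, set as the call begins (left out, the last holds). The fingers move at their own pace and stop on an object; "grip_force" is the grip in N (left out, the last holds). Time passes only in rows, so rows that do not move let the fingers close. It gives the time, the measured TCP pose, the force and the opening at its end, in the units of the state.
- sensors.sense(): the state, without advancing time (a new reading comes with each control period).
- snapshot(name): name is "scene" or "top" or "wrist"; returns a dict with "image" (384x512x3 uint8, red, green, blue), "z_map" (384x512 float32, mm along the optical axis (not along the pixel's ray), 0 where there is no reading), "camera_matrix" (3x3 intrinsics, pixels), "eye" and "orientation" of the camera in the world; the wrist camera has in their place "mount" (4x4, takes a point from camera to tool coordinates, whose origin is the TCP and whose axes are the tool frame's). Camera axes: x right, y down, z forward; pixel columns grow to the right and rows downward; lengths in mm; the calibration is good to about 2 mm. The wrist camera is an equidistant fisheye: a pixel r from the principal point sees the ray r / f radians off the axis. A picture is of the moment at which its call begins: read the wrist's pose just before it.
- r.hand_in(): hands the job in, once; it reports no verdict.
The state is a dict: "time": time; "joint_pos": joint angles; "qd": joint speeds; "joint_efforts": joint torques, N m; "tool_pos": TCP position; "tcp_rot": TCP orientation; "ft_force": force on the tool from outside, world axes, zero at the start; "wrist_torque": the same for the moment, N m; "finger_gap": finger opening in mm.
Only numpy, scipy, OpenCV 4.12 (cv2) and the standard library are available. Lean on these libraries where they do the work, as an engineer would, in place of code of your own. Each camera call takes 0.05 s, during which the arm holds its last target.

### The job

Take the ratchet ring wrench from the rubber mat, put its ring right down over the hex nut of the clamp and tighten the nut clockwise by swinging the handle back and forth between the two front pillars, letting the ratchet slip on each return and keeping the wrench on the nut, until the nut's yellow tab is firmly against the red stop tab. Press and turn gently: do not force the ring down on the nut and do not push the red tab round. Then lift the wrench off, lay it flat on the mat again, and leave everything else where it is.

Things in the scene. Friction and masses are not known exactly. Their poses are not given: they have to be found in the camera images.
- wrench_grip (a point): Grasp point of the loose ratchet ring wrench (about 0.4 kg, balanced near here): on its black rubber handle, half-way up, 95 mm from the ring's centre. x points along the handle to the ring, z up. The handle is 24 mm wide and thick, from 58 to 174 mm from the ring's centre, then an orange cap to 192 mm; the steel neck before it is 18 mm wide, 20 thick. The wrench lies flat on its underside.
- ring_centre (a point): Ring centre of the wrench, on its underside. Steel head 58 mm across, 24 thick, hexagonal through hole 31.5 mm across flats. A handle turn clockwise (from above) carries the hexagon along; anticlockwise it slips lightly (24 teeth: up to 15 deg lost per stroke). How the hexagon stands in the head varies and is not measured: find it by feel on the nut (repeats every 60 deg, +-5 deg play).
- nut_seat (a point): Point on the vertical axis of the clamp's nut, on top of its round 48 mm flange. Above stands the hexagon, 30 mm across flats, 18 mm high, chamfered on its top 3 mm, and the 18 mm stud's end 5 mm higher. The wrench is fully on when ring_centre lies on this point; if not in line with the hexagon it stops 14 to 18 mm higher. Press with about 5 N: more tips the wrench in the grip.
- nut_tab (a point): Driving face of the nut's yellow tab, 32.5 mm from the nut's axis, just under the flange's top. The nut tightens clockwise (from above) by 1.3 to 2.2 rad, against about 0.25 N m of friction; its only stop is the red tab.
- stop_tab (a point): Meeting face of the red stop tab of the brass washer under the nut, 32.5 mm from the axis. The nut is tight when both faces meet (this point and nut_tab coincide). If then turned on with more than about 1.25 N m at the nut (13 N at the handle's grasp point) the washer slips round, which must not happen; 0.5 to 1 N m is firm.
- clamp: Clamp fixed on the bench: base plate 150 x 140 x 18 mm, blue plate (top at 50 mm) on four 12 mm pillars, 95 mm high, 32 mm before and behind and 41 mm either side of the nut's axis, which stands 60 mm along x from the origin (on the bench). The wrench goes on with its handle toward -x (the robot), between the front pillars; it can swing 0.6 rad to either side before its neck meets one.
- mat: Black rubber mat 260 (x) x 120 (y) x 4 mm, fixed on the bench; origin at the centre of its underside. The wrench lies on it at the start, handle along its -x, its ring centre about 80 mm from the mat's centre.
- cutters_mid (a point): Loose side cutters (54 x 135 x 16 mm, blue handles) that stay where they are; their centre.
- tape_mid (a point): Loose roll of black tape (62 x 60 x 19 mm) that stays where it is; its centre.

How it is judged:
By the outcome, as a careful person would: the job done as asked, in the order asked, and still so for the second after the job is handed in, with the robot touching nothing.
It also fails if it takes over 72 s, if anything falls off the work surface, if the arm or the gripper's body presses on something with over 40 N, if the wrist force passes 120 N, or if a joint passes its speed limit or range.

## Working session

There is one attempt and no reset: what is moved stays moved. The work goes in short steps, Python scripts to look and compute and a tool call to move; the robot and the scene stay as the last step left them, time stands still between calls to the robot, and variables do not carry over. Pictures are saved under pics/ and viewed, and the job is handed in when it is done.

Besides the shell and the picture viewer there is one more tool, called as name(argument=value, ...) on one line, values as JSON. drive_tool: Moves the arm, as the interface text tells. Its arguments: {"type":"object","properties":{"moves":{"type":"array","items":{"type":"number"}},"hand":{"type":"number"},"grip_force":{"type":"number"}},"required":["moves"]}

```bash
mkdir -p pics; ls
python3 - <<'E'
from bench import sensors, snapshot, r
import cv2, numpy as np
print(sensors.sense())
for n in ("scene","top"):
    s=snapshot(n)
    cv2.imwrite(f"pics/{n}0.png",cv2.resize(s["image"][:,:,::-1],(800,600),interpolation=cv2.INTER_CUBIC))
    np.savez(f"{n}0.npz",**s)
    print(n,s["camera_matrix"],s["eye"],s["orientation"])
E
```

```text
pics
{'time': 0.0, 'joint_pos': array([ 6.70122062e+01,  7.51562163e+00,  8.53274268e+01, -1.26348665e-03,
        8.72608895e+01, -4.89160537e+00]), 'qd': array([ 0.03514663, -0.12402899,  0.0573671 , -0.05580758, -0.04905164,
       -0.10631627]), 'joint_efforts': array([-1.86152094e-03, -5.69387555e+01, -5.00555241e+01, -1.54666877e-04,
        1.44184215e-02,  3.43050226e-05]), 'tool_pos': array([186.13153472, 569.83990052, 230.2568212 ]), 'tcp_rot': array([ -94.19599958,   89.8960544 , -112.29212653]), 'ft_force': array([ 0.26882958,  0.96095966, -0.2153863 ]), 'wrist_torque': array([-0.01512234,  0.04895959,  0.00078518]), 'finger_gap': 85.74060989012035}
scene [[375.98689836   0.         255.68103765]
 [  0.         375.98689836 189.20996507]
 [  0.           0.           1.        ]] [  81.60752681 -565.4083409   577.5266171 ] [-125.08180389    0.64022928  -37.92790119]
top [[354.91001697   0.         258.43130174]
 [  0.         354.91001697 185.02835371]
 [  0.           0.           1.        ]] [ 353.96216408    1.96677212 1119.84552976] [-169.52847101   -0.20760257  -89.50565052]
```

View pics/scene0.png

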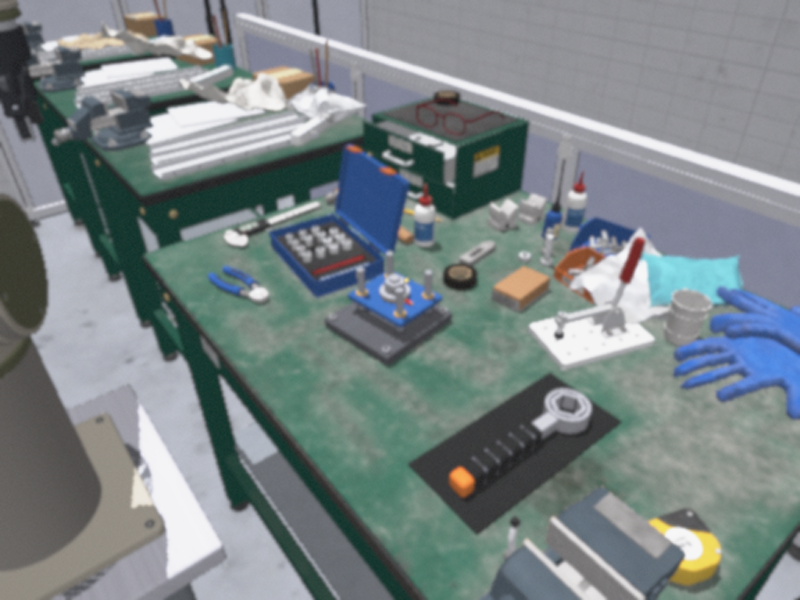

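View pics/top0.png

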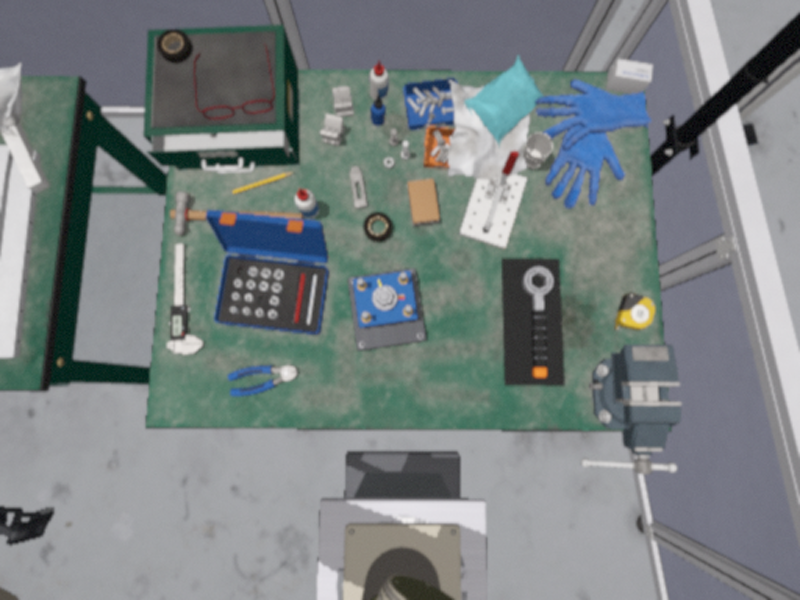

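The scene view shows the wrench on the mat (ring at about (567,410), cap at (462,482)) and the clamp (nut at about (397,288)). The top view has the ring at (538,281), cap at (540,372) and nut at (384,297).

```bash
cat > h.py <<'E'
import numpy as np, cv2
from scipy.spatial.transform import Rotation as Rn
def Rm(e): return Rn.from_euler('xyz',e,degrees=True).as_matrix()
def ray(s,uv):
    K=s["camera_matrix"]; uv=np.atleast_2d(uv).astype(float)
    d=np.c_[(uv[:,0]-K[0,2])/K[0,0],(uv[:,1]-K[1,2])/K[1,1],np.ones(len(uv))]
    return np.array(s["eye"]),d@Rm(s["orientation"]).T
def plane(s,uv,z):
    o,d=ray(s,uv); return o+d*((z-o[2])/d[:,2])[:,None]
def wray(s,uv,pos,rot):
    K=s["camera_matrix"]; uv=np.atleast_2d(uv).astype(float)
    p=(uv-K[:2,2])/K[0,0]; t=np.linalg.norm(p,axis=1); 
    d=np.c_[p*(np.sin(t)/np.maximum(t,1e-9))[:,None],np.cos(t)]
    M=np.array(s["mount"]); R=Rm(rot)
    return np.array(pos)+R@M[:3,3], d@(R@M[:3,:3]).T
def wproj(s,P,pos,rot):
    M=np.array(s["mount"]);R=Rm(rot);P=np.atleast_2d(P)
    c=((P-pos)@R-M[:3,3])@M[:3,:3]
    t=np.arctan2(np.hypot(c[:,0],c[:,1]),c[:,2]);n=np.hypot(c[:,0],c[:,1])
    K=s["camera_matrix"];return c[:,:2]/n[:,None]*(t*K[0,0])[:,None]+K[:2,2]
def pproj(s,P):
    c=(np.atleast_2d(P)-s["eye"])@Rm(s["orientation"]);K=s["camera_matrix"]
    return c[:,:2]/c[:,2:]*K[0,0]+K[:2,2]
def st():
    from bench import sensors
    q=sensors.sense();R=Rm(q["tcp_rot"])
    print("t",round(q["time"],2),"tcp",q["tool_pos"].round(1),"F",q["ft_force"].round(1),"T",q["wrist_torque"].round(2),"gap",round(q["finger_gap"],1))
    print("toolaxes",R.T.round(4).tolist(), "j",q["joint_pos"].round(1)); return q,R
E
python3 - <<'E'
from h import *
s=dict(np.load("top0.npz")); k=.64
c=lambda u,v:[u*k,v*k]
print("ring",plane(s,c(538,281),28)); print("cap",plane(s,c(540,372),26))
print("mat",plane(s,[c(502,260),c(558,259),c(564,384),c(504,384)],4))
print("nut",plane(s,c(384,297),75))
print("baseplate front",plane(s,[c(357,348),c(424,343)],18))
q,R=st()
im=s["image"]; hsv=cv2.cvtColor(im,cv2.COLOR_RGB2HSV)
m=cv2.inRange(hsv,(5,170,150),(20,255,255)); 
n,l,stt,ce=cv2.connectedComponentsWithStats(m)
for i in range(1,n):
    if stt[i,4]>8: print(ce[i]/k,stt[i],plane(s,ce[i],26))
E
```

```text
ring [[ 574.86364373 -269.76945651   28.        ]]
cap [[ 393.94783701 -267.76166446   26.        ]]
mat [[ 623.31533709 -202.80938402    4.        ]
 [ 626.54179387 -318.80390325    4.        ]
 [ 371.58204522 -320.03109789    4.        ]
 [ 370.54774839 -200.82283154    4.        ]]
nut [[531.41375104  37.5450529   75.        ]]
baseplate front [[438.13254836  91.41751727  18.        ]
 [449.21503249 -41.30891863  18.        ]]
t 0.1 tcp [186.1 569.9 230.3] F [-0.3  0.1 -0.4] T [ 0.01 -0.01  0.04] gap 85.2
toolaxes [[-0.0007, -0.0016, -1.0], [0.3106, 0.9505, -0.0017], [0.9505, -0.3106, -0.0002]] j [67.   7.5 85.3  0.  87.3 -4.9]
[429.57175926 140.91435185] [273  83   5  13  27] [[874.71552446 -51.9002641   26.        ]]
[428.77604167 159.11458333] [273  97   5   9  24] [[833.86477948 -50.23866536  26.        ]]
[227.64756944 218.70659722] [142 138   8   5  36] [[699.67836924 362.40504164  26.        ]]
[294.46790541 225.88682432] [185 142   8   6  37] [[685.71438999 224.73948334  26.        ]]
[539.35883621 371.65948276] [341 235   9   7  58] [[ 394.59551812 -266.53154993   26.        ]]
```

Run:
```python
from h import *
from bench import snapshot
s=snapshot("wrist"); print(s["mount"].round(3),s["camera_matrix"])
```

```text
[[ 1.00000e-03 -3.03000e-01  9.53000e-01 -1.43577e+02]
 [ 1.00000e+00 -0.00000e+00 -1.00000e-03  2.53000e-01]
 [ 0.00000e+00  9.53000e-01  3.03000e-01 -7.76750e+01]
 [ 0.00000e+00  0.00000e+00  0.00000e+00  1.00000e+00]] [[297.31863964   0.         254.24279887]
 [  0.         297.31863964 190.19082597]
 [  0.           0.           1.        ]]
```

drive_tool(moves=[0, -2, 0, -6, 0, 0, 0, -3, 0.5, -6, 0, 0, 0, -4, 1, -6.1, 0, 0, 0, -4, 1.2, 0, 0, 0, 0, -4, 1.2, 0, 0, 0, 0, -4, 1.2, 0, 0, 0, 0, -4, 1.2, 0, 0, 0, 0, -4, 1.2, 0, 0, 0, 0, -4, 1.2, 0, 0, 0, 0, -4, 1.2, 0, 0, 0, 0, -4, 1.2, 0, 0, 0, 0, -3.5, 1.2, 0, 0, 0, 0, -3, 1.2, 0, 0, 0, 0, -2, 1.2, 0, 0, 0, 0, -1, 0.6, 0, 0, 0, 0, 0, 0, 0, 0, 0])

```text
time: 1.48
tool_pos: [322.9, 63.8, 231.1]
tcp_rot: [-84.8, 90.0, -85.0]
ft_force: [-0.7, 0.2, -0.6]
finger_gap: 85.4
```

drive_tool(moves=[0, -0.7, 2.5, 0, 0, 0, 0, -1, 3.5, 0, 0, 0, 0, -1, 3.5, 0, 0, 0, 0, 0, 2, 0, 0, 0, 0, 0, 0, 0, 0, 0, 0, 0, 0, 0, 0, 0])

```text
time: 1.98
tool_pos: [437.0, 39.6, 230.5]
tcp_rot: [171.9, 89.8, 171.9]
ft_force: [-0.3, 0.3, 0.1]
finger_gap: 85.4
```

```bash
cat > w.py <<'E'
import sys
from h import *
from bench import snapshot
q,R=st(); s=snapshot("wrist"); n=sys.argv[1]
np.savez(n+".npz",pos=q["tool_pos"],rot=q["tcp_rot"],**s)
im=s["image"][:,:,::-1]
if len(sys.argv)>2:
    a=list(map(int,sys.argv[2:6])); im=im[a[1]:a[3],a[0]:a[2]]
k=min(800/im.shape[1],600/im.shape[0]); print("scale",k)
cv2.imwrite(f"pics/{n}.png",cv2.resize(im,None,fx=k,fy=k,interpolation=cv2.INTER_CUBIC))
E
python3 w.py w1
```

```text
t 1.98 tcp [437.   39.6 230.5] F [-0.3  0.3  0.1] T [-0.03 -0.01  0.02] gap 85.4
toolaxes [[-0.0026, 0.0004, -1.0], [-0.0005, 1.0, 0.0004], [1.0, 0.0005, -0.0026]] j [ -1.5 -18.2 109.4   0.   88.9 -91.6]
scale 1.5625
```

View pics/w1.png

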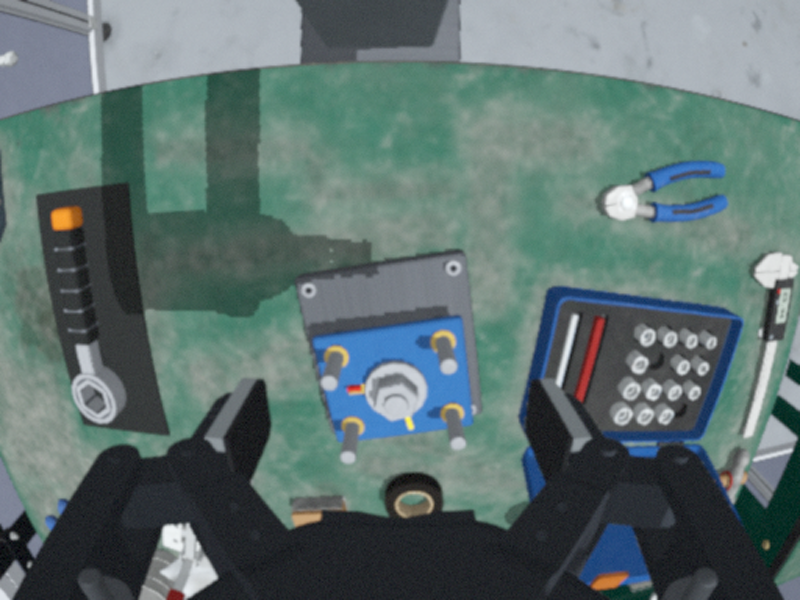

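The wrist view shows the nut at (395,390), the red tab at (355,389) to its left, the yellow tab at (409,423) below it, the pillars around, and the wrench at left with its ring at (97,394). Next I'll zoom in on the clamp and measure.

Run:
```python
from h import *
s=dict(np.load("w1.npz"))
im=s["image"][200:310,185:318,::-1]
cv2.imwrite("pics/w1c.png",cv2.resize(im,None,fx=5.5,fy=5.5,interpolation=cv2.INTER_CUBIC))
```

```text
(no output)
```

View pics/w1c.png

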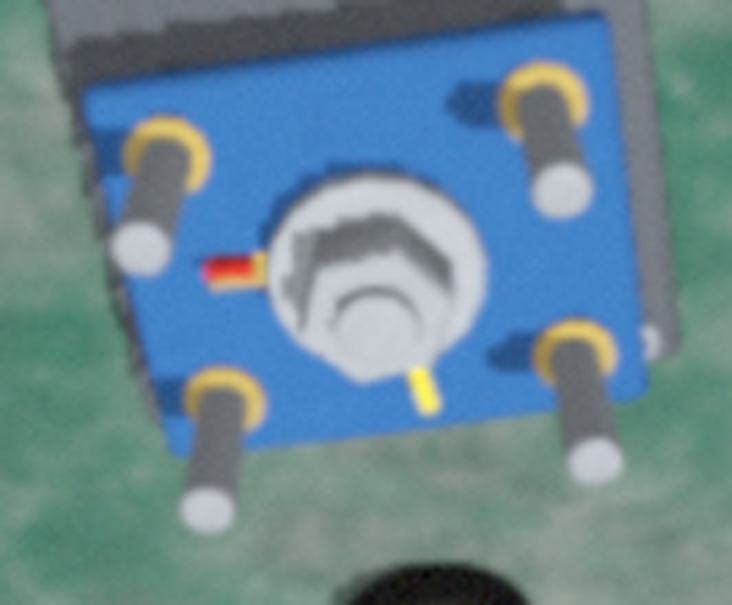

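Run:
```python
from h import *
s=dict(np.load("w1.npz")); pos,rot=s["pos"],s["rot"]
def W(uv,z,off=(185,200),k=5.5):
    uv=np.atleast_2d(uv)/k+np.array(off)-0.5+0.5/k
    o,d=wray(s,uv,pos,rot); return o+d*((z-o[2])/d[:,2])[:,None]
P=W([(142,248),(562,190),(208,511),(595,462)],95)
print(P.round(1)); c=P.mean(0); print("centre",c)
print("side front",P[1]-P[0],"depth",P[2]-P[0],P[3]-P[1], "yaw", np.degrees(np.arctan2(-(P[1]+P[3]-P[0]-P[2])[0],(P[1]+P[3]-P[0]-P[2])[1])), np.degrees(np.arctan2((P[2]+P[3]-P[0]-P[1])[1],(P[2]+P[3]-P[0]-P[1])[0])))
for z in (54,57,60,63,66):
    print(z,"fl",W((378,272),z).round(1),"stud",W((378,332),z+23).round(1))
# hexagon vertices
z=60
for v in [(365,382),(452,285),(428,248),(372,217),(305,240)]:print(v,(W(v,z+18)-c)[0,:2],(W(v,z)-c)[0,:2])
for nm,v in (("red",[(207,268),(265,270)]),("yel",[(418,370),(430,412)])):
    q=W(v,z-3)-c; print(nm,q.round(1),np.degrees(np.arctan2(q[:,1],q[:,0])))
```

```text
[[508.5  -7.   95. ]
 [495.7  73.7  95. ]
 [572.1   2.7  95. ]
 [559.3  83.7  95. ]]
centre [533.90904519  38.27687711  95.        ]
side front [-12.76913117  80.71861022   0.        ] depth [63.63786369  9.76606595  0.        ] [63.63870322  9.99896848  0.        ] yaw 8.97627844480773 8.827070905529588
54 fl [[535.8  38.6  54. ]] stud [[537.7  38.6  77. ]]
57 fl [[534.2  38.6  57. ]] stud [[535.9  38.6  80. ]]
60 fl [[532.5  38.6  60. ]] stud [[534.1  38.7  83. ]]
63 fl [[530.9  38.6  63. ]] stud [[532.3  38.7  86. ]]
66 fl [[529.2  38.6  66. ]] stud [[530.5  38.7  89. ]]
(365, 382) [15.71061246 -2.42932031] [27.24593012 -2.67281768]
(452, 285) [-8.16565473 15.63545891] [ 1.91912802 16.48943597]
(428, 248) [-16.89164415  10.57929571] [-7.33698414 11.12609992]
(372, 217) [-24.0321094   -0.82674207] [-14.91124811  -0.97287935]
(305, 240) [-18.70181084 -14.4898219 ] [ -9.25712238 -15.46602085]
red [[ -0.4 -37.4 -38. ]
 [ -0.1 -24.6 -38. ]] [-90.65403875 -90.22897027]
yel [[ 25.9   9.3 -38. ]
 [ 37.5  12.2 -38. ]] [19.80044733 18.02817178]
```

drive_tool(moves=[0, -2, 0.5, 0, 0, 0, 0, -3.5, 0.3, 0, 0, 0, 0.5, -4, 0.5, 0, 0, 0, 0.5, -4, 0.5, 0, 0, 0, 0.5, -4, 0.5, 0, 0, 0, 0.5, -4, 0.5, 0, 0, 0, 0.5, -4, 0, 0, 0, 0, 0.5, -3.2, 0, 0, 0, 0, 0, -2, 0, 0, 0, 0, 0, 0, 0, 0, 0, 0, 0, 0, 0, 0, 0, 0])

```text
time: 2.95
tool_pos: [464.6, -267.7, 201.5]
tcp_rot: [108.9, 90.0, 108.8]
ft_force: [0.2, 0.8, 0.5]
finger_gap: 85.4
```

```bash
python3 w.py w2
```

```text
t 2.95 tcp [ 464.6 -267.7  201.5] F [0.2 0.8 0.5] T [-0.01 -0.01 -0.01] gap 85.4
toolaxes [[-0.0002, 0.0005, -1.0], [0.0012, 1.0, 0.0005], [1.0, -0.0012, -0.0002]] j [ -35.4   -1.5   97.7    0.    83.9 -125.4]
scale 1.5625
```

View pics/w2.png

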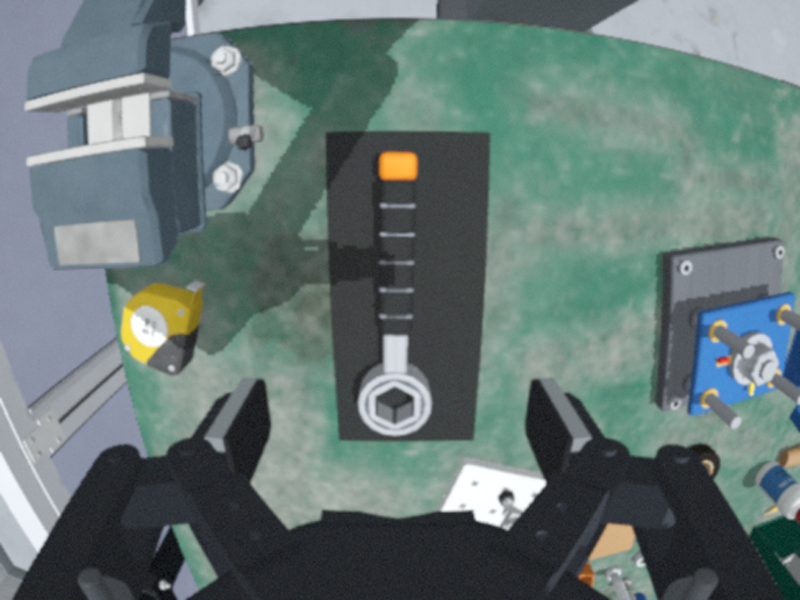

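The wrench lies along the mat: cap at (399,166), neck at (396,352), ring at (394,403). I'll zoom in on the ring.

Run:
```python
from h import *
s=dict(np.load("w2.npz"))
im=s["image"][210:290,210:300,::-1]
cv2.imwrite("pics/w2c.png",cv2.resize(im,None,fx=7,fy=7,interpolation=cv2.INTER_CUBIC))
```

```text
(no output)
```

View pics/w2c.png

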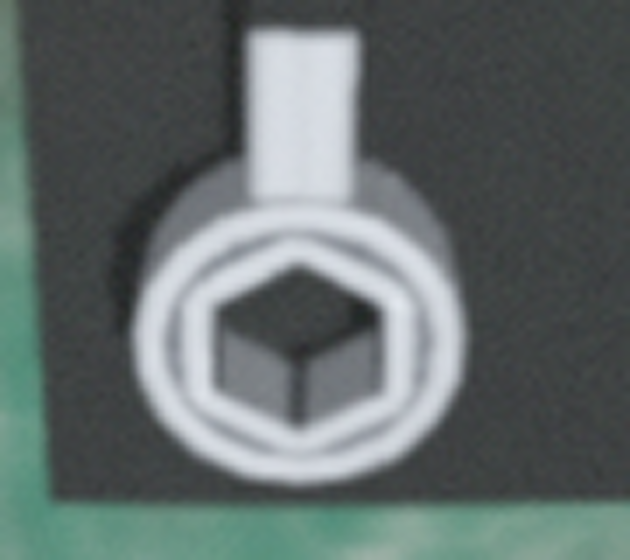

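Run:
```python
from h import *
s=dict(np.load("w2.npz")); pos,rot=s["pos"],s["rot"]
def W(uv,z,off=(210,210),k=7.):
    uv=np.atleast_2d(uv)/k+np.array(off)-0.5+0.5/k
    o,d=wray(s,uv,pos,rot); return o+d*((z-o[2])/d[:,2])[:,None]
c=W([(135,340),(467,340),(301,200),(301,485)],28); print("ring",c.round(1),c[:2].mean(0),c[2:].mean(0))
V=W([(300,262),(386,306),(382,386),(300,427),(215,386),(213,306)],28); cc=V.mean(0);print("hole",cc)
a=np.degrees(np.arctan2((V-cc)[:,1],(V-cc)[:,0]));print(a.round(1),np.linalg.norm(V-cc,axis=1).round(1))
u=np.exp(1j*np.radians(a*6)).mean();print("hole vertex phase",np.degrees(np.angle(u))/6)
V2=W([(297,445),(407,395)],28)
F=W([(396/1.5625,166/1.5625)],26,(0,0),1) if 0 else None
def X(uv,z):
    uv=np.atleast_2d(uv)/1.5625-0.5+.32
    o,d=wray(s,uv,pos,rot); return o+d*((z-o[2])/d[:,2])[:,None]
print("cap",X([(380,166),(418,166),(399,152),(399,181)],26).round(1))
print("neck",X([(385,352),(408,352)],26).round(1),"handle",X([(379,262),(414,262)],28).round(1))
print("mat",X([(328,132),(490,133),(340,440),(474,440)],4).round(1))
im=s["image"];hsv=cv2.cvtColor(im,cv2.COLOR_RGB2HSV);m=cv2.inRange(hsv,(5,170,150),(20,255,255));m[200:]=0
M=cv2.moments(m,True);p=(M["m10"]/M["m00"],M["m01"]/M["m00"]);o,d=wray(s,p,pos,rot);print("cap c",p,o+d*((26-o[2])/d[:,2])[:,None])
```

```text
ring [[ 575.5 -299.2   28. ]
 [ 575.5 -240.7   28. ]
 [ 547.5 -269.8   28. ]
 [ 606.5 -270.1   28. ]] [ 575.52656198 -269.95671281   28.        ] [ 577.03997045 -269.95103324   28.        ]
hole [ 576.68975594 -270.24384556   28.        ]
[ 179.3  118.6   60.5    0.2  -61.1 -118.8] [17.1 17.2 16.8 17.  17.2 17.1]
hole vertex phase -0.2284758147952185
cap [[ 394.7 -279.5   26. ]
 [ 394.8 -253.7   26. ]
 [ 385.2 -266.6   26. ]
 [ 405.1 -266.6   26. ]]
neck [[ 531.3 -277.2   26. ]
 [ 531.4 -259.9   26. ]] handle [[ 461.6 -280.7   28. ]
 [ 461.6 -256.2   28. ]]
mat [[ 369.4 -318.     4. ]
 [ 369.6 -200.1    4. ]
 [ 628.2 -319.2    4. ]
 [ 629.  -199.7    4. ]]
cap c (254.41062801932367, 105.65217391304348) [[ 394.36667781 -267.40066369   26.        ]]
```

drive_tool(moves=[2, -0.05, 0.8, 0.8, 0, 0, 4, -0.05, 0.9, 0, 0, 0, 4, 0, 0, 0, 0, 0, 3.5, 0, 0, 0, 0, 0, 2, 0, 0, 0, 0, 0, 1.5, 0, 0, 0, 0, 0, 0.5, 0, 0, 0, 0, 0, 0, 0, 0, 0, 0, 0], hand=4.5, grip_force=40)

```text
time: 3.67
tool_pos: [481.6, -267.0, 25.3]
tcp_rot: [141.7, 89.8, 141.0]
ft_force: [-0.5, 0.0, 1.1]
finger_gap: 45.1
```

```bash
python3 w.py w3 100 100 400 325
```

```text
t 3.67 tcp [ 481.6 -267.    25.3] F [-0.5  0.   1.1] T [-0.01  0.02 -0.03] gap 45.1
toolaxes [[-0.002, 0.0017, -1.0], [0.012, 0.9999, 0.0016], [0.9999, -0.012, -0.0021]] j [ -34.3   11.5  103.5    0.    65.2 -123.7]
scale 2.6666666666666665
```

View pics/w3.png

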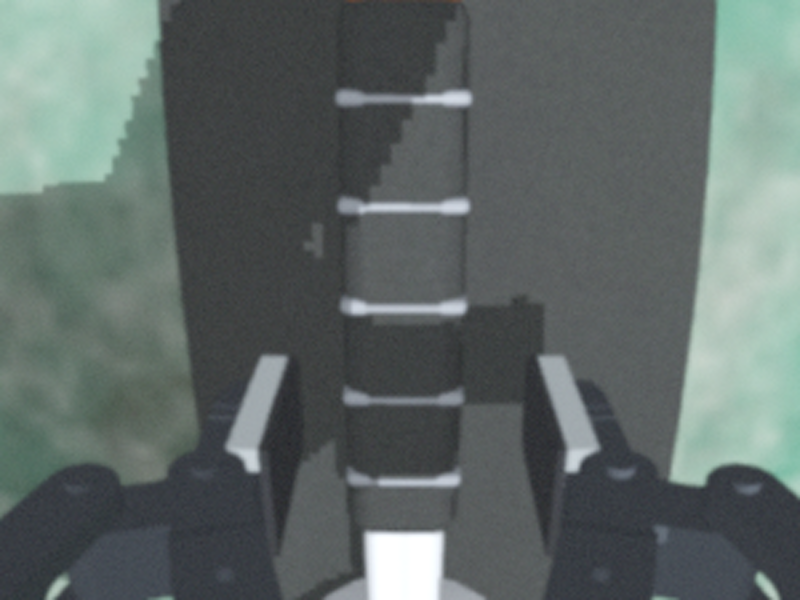

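The handle is centred between the fingers, about 1 mm to the left, so I'll go on down.

drive_tool(moves=[0.8, -0.1, 0, 0, 0, 0, 0.6, -0.05, 0, 0, 0, 0, 0.3, 0, 0, 0, 0, 0, 0.1, 0, 0, 0, 0, 0, 0, 0, 0, 0, 0, 0])

```text
time: 4.13
tool_pos: [482.1, -270.7, 8.1]
tcp_rot: [139.7, 90.0, 138.9]
ft_force: [0.4, -0.4, 0.1]
finger_gap: 44.7
```

drive_tool(moves=[0, 0, 0, 0, 0, 0, 0, 0, 0, 0, 0, 0, 0, 0, 0, 0, 0, 0, 0, 0, 0, 0, 0, 0, 0, 0, 0, 0, 0, 0], hand=1.5, grip_force=60)

```text
time: 4.55
tool_pos: [482.6, -271.1, 8.8]
tcp_rot: [-34.8, 89.9, -35.6]
ft_force: [0.2, 0.6, 4.3]
finger_gap: 22.4
```

```bash
python3 w.py w4 100 100 400 325
```

```text
t 4.55 tcp [ 482.6 -271.1    8.8] F [0.2 0.6 4.3] T [0.11 0.16 0.03] gap 22.4
toolaxes [[0.0008, -0.0006, -1.0], [0.0139, 0.9999, -0.0005], [0.9999, -0.0139, 0.0008]] j [ -34.6   13.2  103.5   -0.    63.2 -123.8]
scale 2.6666666666666665
```

View pics/w4.png

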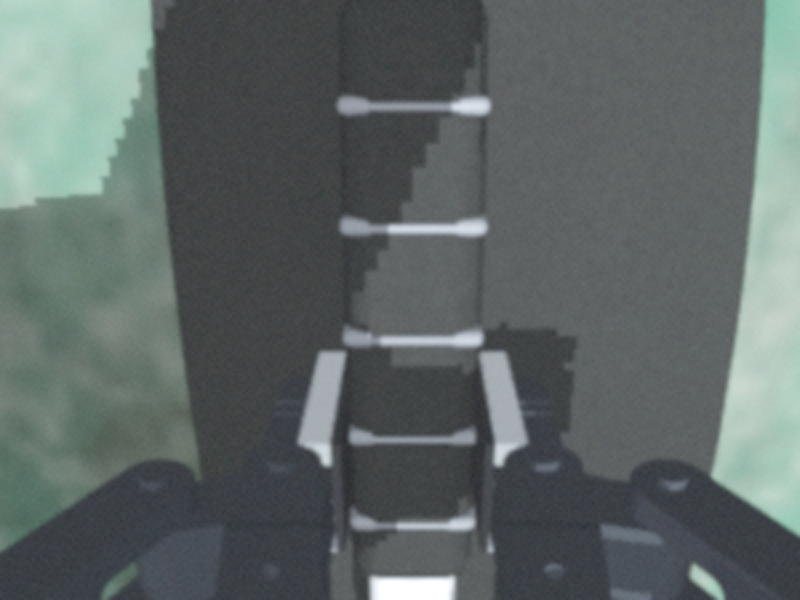

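Gripped (gap 22.4 mm). I'll lift, then go across at height and look at the nut from beside it.

drive_tool(moves=[-0.3, 0, 0, 0, 0, 0, -1, 0, 0, 0, 0, 0, -2, 0, 0, 0, 0, 0, -3, 0, 0, 0, 0, 0, -3, 0, 0, 0, 0, 0, -3, 0.5, 0, 0, 0, 0, -2.5, 1.5, 0, 0, 0, 0, -1.2, 2.5, 0, 0, 0, 0, 0, 3.5, 0, 0, 0, 0, 0, 3.5, 0, 0, 0, 0, 0, 3.5, 0, 0, 0, 0, 0, 3.5, 0, 0, 0, 0, 0, 3, 1, 0, 0, 0, 0, 2, 2, 0, 0, 0, 0, 1, 2, 0, 0, 0, 0, 0.3, 1.5, 0, 0, 0, 0, 0, 0.7, 0, 0, 0, 0, 0, 0, 0, 0, 0, 0, 0, 0, 0, 0, 0])

```text
time: 6.18
tool_pos: [556.9, -24.1, 167.9]
tcp_rot: [-177.5, 89.9, -178.3]
ft_force: [-0.6, -0.5, -4.1]
finger_gap: 22.8
```

```bash
python3 w.py w5; python3 w.py w5b 200 60 400 210
```

```text
t 6.18 tcp [556.9 -24.1 167.9] F [-0.6 -0.5 -4.1] T [ 0.02  0.07 -0.03] gap 22.8
toolaxes [[-0.0016, -0.0, -1.0], [0.014, 0.9999, -0.0001], [0.9999, -0.014, -0.0016]] j [ -7.7   3.2  96.5  -0.   80.4 -96.9]
scale 1.5625
t 6.23 tcp [556.7 -24.2 167.9] F [ 0.1 -0.2 -3.8] T [ 0.01  0.   -0.05] gap 22.9
toolaxes [[-0.0015, 0.0, -1.0], [0.0144, 0.9999, 0.0], [0.9999, -0.0144, -0.0015]] j [ -7.8   3.2  96.5  -0.   80.4 -96.9]
scale 4.0
```

View pics/w5.png

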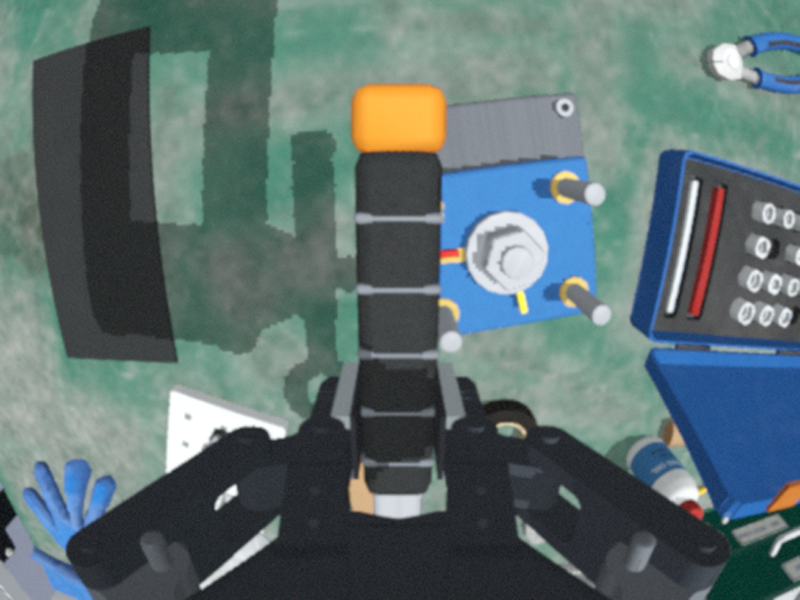

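View pics/w5b.png

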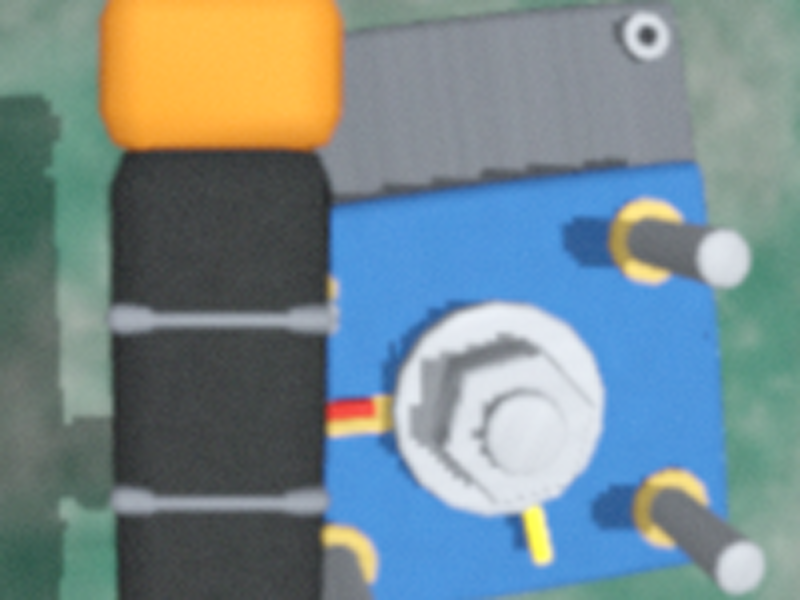

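The wrench is held level and the nut is clearly seen at (505,425) in the crop, with the red tab at (355,412) and the yellow at (540,535). I'll zoom in for the hexagon's angle.

Run:
```python
from h import *
s=dict(np.load("w5.npz"));s2=dict(np.load("w5b.npz"))
im=((s["image"].astype(float)+s2["image"])/2).astype(np.uint8)[130:195,295:355,::-1]
g=cv2.cvtColor(im,cv2.COLOR_BGR2GRAY); g=cv2.resize(g,None,fx=9,fy=9,interpolation=cv2.INTER_CUBIC)
g=cv2.createCLAHE(4,(3,3)).apply(g)
cv2.imwrite("pics/w5c.png",g)
```

```text
(no output)
```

View pics/w5c.png

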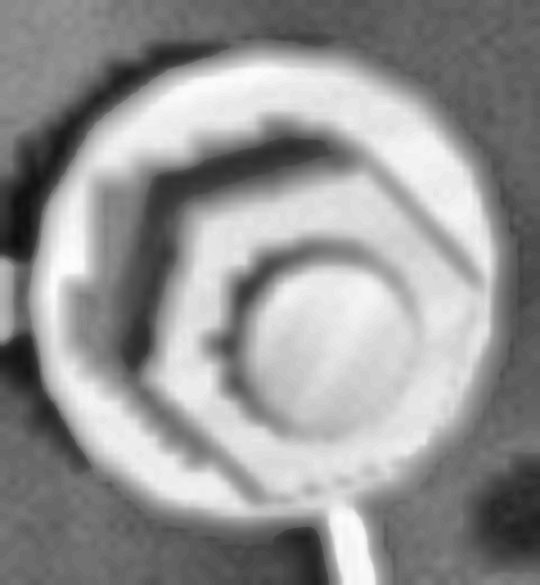

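Run:
```python
from h import *
s=dict(np.load("w5.npz")); pos,rot=s["pos"],s["rot"]
def W(uv,z,off=(295,130),k=9.):
    uv=np.atleast_2d(uv)/k+np.array(off)-0.5+0.5/k
    o,d=wray(s,uv,pos,rot); return o+d*((z-o[2])/d[:,2])[:,None]
for a,b in [((145,370),(262,500)),((355,150),(485,285)),((185,195),(350,165)),((185,200),(150,365))]:
    q=W([a,b],76);e=q[1]-q[0];an=np.degrees(np.arctan2(e[1],e[0]));print(an, "vertex phase",(an+30+30)%60-30 if 0 else (an%60), np.hypot(*e[:2]))
for z in (57,58,59,60,61): print(z,W([(268,285)],z).round(1), W([(332,352)],z+23).round(1))
for nm,v in (("yel",[(335,520),(360,585)]),):
    q=W(v,57)-[533.9,38.3,0];print(q.round(1),np.degrees(np.arctan2(q[:,1],q[:,0])))
```

```text
42.96974952161974 vertex phase 42.96974952161974 17.18156018057143
46.690933709911576 vertex phase 46.690933709911576 18.266330883035593
100.58881404672402 vertex phase 40.588814046724025 15.678603794736555
-10.173845899006045 vertex phase 49.82615410099395 15.617782815573145
57 [[533.8  38.6  57. ]] [[535.1  39.4  80. ]]
58 [[533.6  38.4  58. ]] [[534.9  39.1  81. ]]
59 [[533.4  38.1  59. ]] [[534.6  38.9  82. ]]
60 [[533.2  37.9  60. ]] [[534.4  38.6  83. ]]
61 [[533.   37.7  61. ]] [[534.2  38.3  84. ]]
[[24.3  8.6 57. ]
 [31.3 11.8 57. ]] [19.52903323 20.59622247]
```

Run:
```python
from h import *
s=dict(np.load("w5.npz")); pos,rot=s["pos"],s["rot"];R=Rm(rot)
def T(uv,h):
    uv=np.atleast_2d(uv)/1.5625-0.5+.32
    o,d=wray(s,uv,pos,rot); z=pos[2]+h; P=o+d*((z-o[2])/d[:,2])[:,None]; return (P-pos)@R
print("cap LR",T([(353,120),(446,120)],8).round(1),"cap back/front",T([(399,86),(399,153)],20).round(1))
print("handle near cap",T([(357,185),(441,185)],8).round(1),"near pads",T([(361,345),(437,345)],8).round(1), "neck", T([(377,500),(422,500)],8).round(1))
```

```text
cap LR [[ -7.9 -12.6 -87.9]
 [ -7.9  14.1 -87.9]] cap back/front [[-19.8   0.6 -96. ]
 [-19.9   0.6 -78. ]]
handle near cap [[ -7.9 -11.6 -68.8]
 [ -7.9  12.8 -68.8]] near pads [[ -8.  -11.5 -18.7]
 [ -8.   12.7 -18.7]] neck [[-8.1 -7.8 47. ]
 [-8.1  9.5 47.1]]
```

drive_tool(moves=[0, 0, -1, 5, 0, 0, 0, 0.5, -1.5, 5, 0, 0, 0, 1, -2.2, 4.8, 0, 0, 0, 1.2, -2.8, 0, 0, 0, 0, 1.2, -2.8, 0, 0, 0, 0, 1, -2, 0, 0, 0, 1, 0.5, -1, 0, 0, 0, 2, 0, 0, 0, 0, 0, 2, 0, 0, 0, 0, 0, 1, 0, 0, 0, 0, 0, 0, 0, 0, 0, 0, 0, 0, 0, 0, 0, 0, 0])

```text
time: 7.28
tool_pos: [440.6, 57.1, 108.2]
tcp_rot: [-161.4, 89.9, -177.1]
ft_force: [-0.0, 0.1, -2.8]
finger_gap: 22.8
```

```bash
cat > g.py <<'E'
import sys
from h import *
q,R=st()
N=np.array([533.9,38.4]);L=95.3
p=q["tool_pos"];th=np.degrees(np.arctan2(R[1,2],R[0,2]))
ring=p[:2]+L*R[:2,2]
print("theta",th.round(2),"ring-nut world",(ring-N).round(1),"und z",round(p[2]-4.3,1))
tt=float(sys.argv[1]) if len(sys.argv)>1 else th
t=np.radians(tt);tgt=N-L*np.array([np.cos(t),np.sin(t)]);d=np.r_[tgt-p[:2],0]
print("to target",d.round(1),"in tool (cm)",(R.T@d/10).round(3),"wx",(th-tt).round(2))
F=q["ft_force"];r=p-np.r_[N,p[2]]; print("nut torque est z", (r[0]*F[1]-r[1]*F[0])/1000+q["wrist_torque"][2])
E
python3 g.py -15.6; python3 w.py w6
```

```text
t 7.28 tcp [440.6  57.1 108.2] F [-0.   0.1 -2.8] T [ 0.02  0.05 -0.04] gap 22.8
toolaxes [[-0.0013, -0.0001, -1.0], [0.2695, 0.963, -0.0004], [0.963, -0.2695, -0.0012]] j [  0.8 -11.8 117.2  -0.   74.7 -73.6]
theta -15.64 ring-nut world [-1.6 -7. ] und z 103.9
to target [1.5 6.9 0. ] in tool (cm) [-0.     0.71  -0.038] wx -0.04
nut torque est z -0.05276380703816832
t 7.28 tcp [440.6  57.1 108.2] F [-0.   0.1 -2.8] T [ 0.02  0.05 -0.04] gap 22.8
toolaxes [[-0.0013, -0.0001, -1.0], [0.2695, 0.963, -0.0004], [0.963, -0.2695, -0.0012]] j [  0.8 -11.8 117.2  -0.   74.7 -73.6]
scale 1.5625
```

View pics/w6.png

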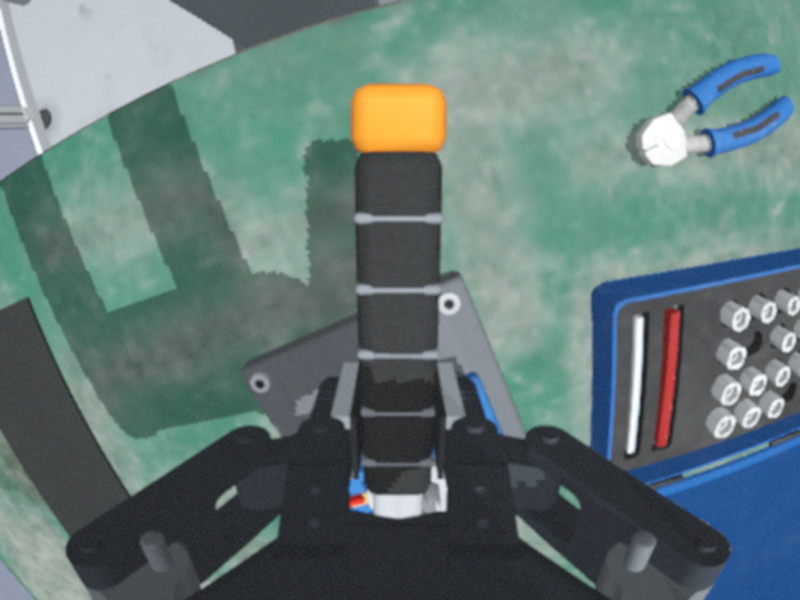

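drive_tool(moves=[0, 0.4, -0.02, 0, 0, 0, 0.5, 0.3, -0.02, 0, 0, 0, 0.5, 0, 0, 0, 0, 0, 0, 0, 0, 0, 0, 0, 0, 0, 0, 0, 0, 0])

```text
time: 7.75
tool_pos: [442.2, 64.4, 97.8]
tcp_rot: [-160.2, 89.9, -175.8]
ft_force: [0.3, -0.4, -5.5]
finger_gap: 22.8
```

```bash
python3 g.py -15.6
python3 - <<'E'
from h import *
from bench import snapshot
for n,c in (("scene",(215,145,305,225)),("top",(205,165,285,230))):
    s=snapshot(n);np.savez(n+"7.npz",**s);im=s["image"][c[1]:c[3],c[0]:c[2],::-1]
    cv2.imwrite(f"pics/{n}7.png",cv2.resize(im,None,fx=7,fy=7,interpolation=cv2.INTER_CUBIC))
    P=np.array([[533.9,38.4,94+24],[533.9,38.4,94+24]]);print(n,(pproj(s,P)-np.array(c[:2]))*7)
E
```

```text
t 7.75 tcp [442.2  64.4  97.8] F [ 0.3 -0.4 -5.5] T [0.01 0.02 0.04] gap 22.8
toolaxes [[-0.0012, -0.0001, -1.0], [0.2686, 0.9633, -0.0004], [0.9633, -0.2686, -0.0012]] j [  1.7 -10.6 117.3  -0.   73.3 -72.7]
theta -15.58 ring-nut world [0.1 0.4] und z 93.5
to target [-0.1 -0.4  0. ] in tool (cm) [ 0.    -0.038 -0.001] wx 0.02
nut torque est z 0.07008411414632969
scene [[257.16115836 138.17270107]
 [257.16115836 138.17270107]]
top [[280.02014928 151.95069902]
 [280.02014928 151.95069902]]
```

View pics/scene7.png

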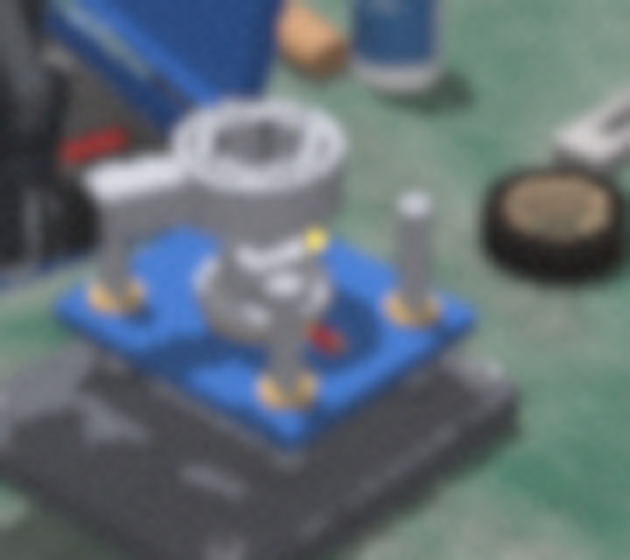

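View pics/top7.png

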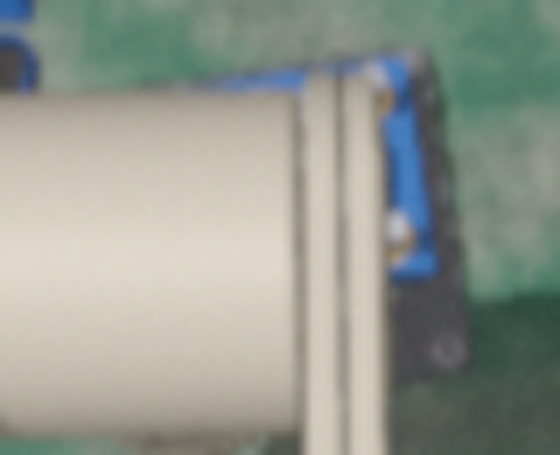

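The scene view shows the ring (centre (259,145)) right above the nut, within about 1 mm of the predicted spot. The arm hides it in the top view. I'll descend slowly.

drive_tool(moves=[0.4, -0.02, 0, 0, 0, 0, 0.5, 0, 0, 0, 0, 0, 0.3, 0, 0, 0, 0, 0, 0.2, 0, 0, 0, 0, 0, 0, 0, 0, 0, 0, 0])

```text
time: 8.27
tool_pos: [442.0, 64.1, 83.5]
tcp_rot: [-164.8, 89.9, 179.6]
ft_force: [0.5, 0.0, -3.1]
finger_gap: 22.9
```

drive_tool(moves=[0.1, 0, 0, 0, 0, 0, 0.1, 0, 0, 0, 0, 0, 0.1, 0, 0, 0, 0, 0, 0, 0, 0, 0, 0, 0])

```text
time: 8.6
tool_pos: [442.6, 64.1, 81.2]
tcp_rot: [-156.9, 90.0, -172.5]
ft_force: [-0.5, -0.9, -2.2]
finger_gap: 22.6
```

```bash
python3 g.py -15.6
```

```text
t 8.6 tcp [442.6  64.1  81.2] F [-0.5 -0.9 -2.2] T [0.   0.02 0.03] gap 22.6
toolaxes [[-0.0, -0.0, -1.0], [0.2688, 0.9632, -0.0], [0.9632, -0.2688, -0.0]] j [  1.7  -9.3 118.1  -0.   71.2 -72.7]
theta -15.59 ring-nut world [0.5 0.1] und z 76.9
to target [-0.5 -0.1  0. ] in tool (cm) [ 0.    -0.023 -0.045] wx 0.01
nut torque est z 0.1213400372386014
```

drive_tool(moves=[0.1, 0, -0.02, 0, 0, 0, 0.1, 0, 0, 0, 0, 0, 0, 0, 0, 0, 0, 0])

```text
time: 8.85
tool_pos: [442.4, 64.2, 79.1]
tcp_rot: [-129.3, 90.0, -144.9]
ft_force: [0.4, -0.3, -3.6]
finger_gap: 22.6
```

drive_tool(moves=[0.1, 0, 0, 0, 0, 0, 0.1, 0, 0, 0, 0, 0, 0, 0, 0, 0, 0, 0])

```text
time: 9.1
tool_pos: [442.5, 64.1, 77.2]
tcp_rot: [-15.6, 90.0, -31.2]
ft_force: [0.5, 0.1, -3.5]
finger_gap: 22.6
```

drive_tool(moves=[0.1, 0, 0, 0, 0, 0, 0.15, 0, 0, 0, 0, 0, 0.15, 0, 0, 0, 0, 0, 0, 0, 0, 0, 0, 0])

```text
time: 9.43
tool_pos: [442.2, 64.1, 72.9]
tcp_rot: [-147.3, 90.0, -162.9]
ft_force: [0.8, -0.1, -3.7]
finger_gap: 22.7
```

drive_tool(moves=[0.1, 0, 0, 0, 0, 0, 0.15, 0, 0, 0, 0, 0, 0.15, 0, 0, 0, 0, 0, 0, 0, 0, 0, 0, 0])

```text
time: 9.77
tool_pos: [442.8, 64.1, 69.3]
tcp_rot: [0.7, 90.0, -14.9]
ft_force: [1.4, -1.4, -2.6]
finger_gap: 22.5
```

drive_tool(moves=[0.1, 0, 0, 0, 0, 0, 0.1, 0, 0, 0, 0, 0, 0.1, 0, 0, 0, 0, 0, 0, 0, 0, 0, 0, 0])

```text
time: 10.1
tool_pos: [442.7, 64.1, 66.3]
tcp_rot: [6.6, 90.0, -9.0]
ft_force: [3.0, -1.3, -1.8]
finger_gap: 22.8
```

drive_tool(moves=[0.1, 0, 0, 0, 0, 0, 0.05, 0, 0, 0, 0, 0, 0, 0, 0, 0, 0, 0])

```text
time: 10.35
tool_pos: [442.7, 64.1, 64.9]
tcp_rot: [8.6, 90.0, -7.0]
ft_force: [3.2, -1.8, -1.9]
finger_gap: 22.9
```

```bash
python3 g.py -15.6
cat > sc.py <<'E'
import sys
from h import *
from bench import snapshot
s=snapshot("scene");c=(215,145,305,225);im=s["image"][c[1]:c[3],c[0]:c[2],::-1]
cv2.imwrite(f"pics/{sys.argv[1]}.png",cv2.resize(im,None,fx=7,fy=7,interpolation=cv2.INTER_CUBIC))
E
python3 sc.py s8
```

```text
t 10.35 tcp [442.7  64.1  64.9] F [ 3.2 -1.8 -1.9] T [-0.36 -0.68 -0.13] gap 22.9
toolaxes [[0.0007, -0.0001, -1.0], [0.2688, 0.9632, 0.0001], [0.9632, -0.2688, 0.0007]] j [  1.7  -8.  118.8  -0.   69.2 -72.7]
theta -15.6 ring-nut world [0.6 0.1] und z 60.6
to target [-0.6 -0.1  0. ] in tool (cm) [-0.    -0.027 -0.059] wx 0.0
nut torque est z -0.04641010107311391
```

View pics/s8.png

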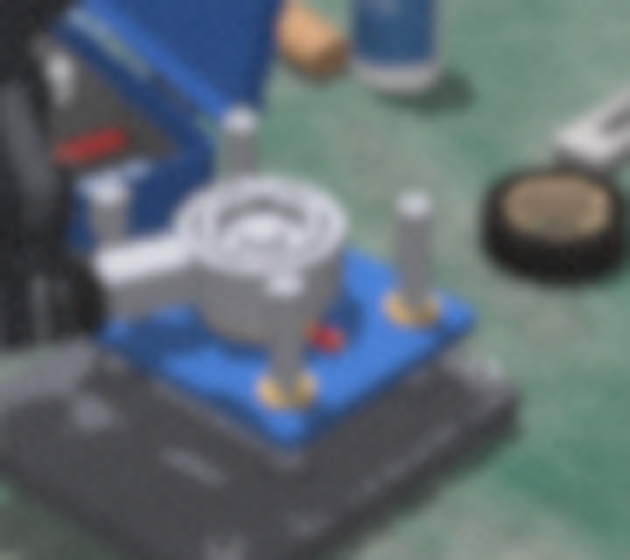

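drive_tool(moves=[0, 0, 0.05, 0, 0, 0, 0.05, 0, 0, 0, 0, 0, 0, 0, 0, 0, 0, 0])

```text
time: 10.65
tool_pos: [442.8, 64.1, 64.2]
tcp_rot: [-176.9, 90.0, 167.5]
ft_force: [1.7, -1.4, -1.4]
finger_gap: 22.5
```

drive_tool(moves=[0.05, 0, 0.02, 0, 0, 0, 0.05, 0, 0, 0, 0, 0, 0, 0, 0, 0, 0, 0])

```text
time: 10.9
tool_pos: [442.8, 64.1, 63.4]
tcp_rot: [-176.1, 90.0, 168.3]
ft_force: [-3.7, -0.4, 4.7]
finger_gap: 22.9
```

```bash
python3 g.py -15.6
```

```text
t 10.9 tcp [442.8  64.1  63.4] F [-3.7 -0.4  4.7] T [-0.19  0.08 -0.12] gap 22.9
toolaxes [[-0.0008, 0.0002, -1.0], [0.2687, 0.9632, -0.0001], [0.9632, -0.2687, -0.0008]] j [  1.7  -7.8 118.8   0.   69.1 -72.8]
theta -15.59 ring-nut world [0.7 0.1] und z 59.1
to target [-0.7 -0.1  0. ] in tool (cm) [ 0.    -0.029 -0.061] wx 0.01
nut torque est z 0.015217316009127374
```

Seated: the underside is at about 59 mm and the contact force rose. I'll ease off slightly, then swing anticlockwise (the ratchet slips) about the nut.

drive_tool(moves=[-0.05, 0, -0.02, 0, 0, 0, 0, -0.332, 0.006, -2, 0, 0, 0, -0.665, 0.023, -4, 0, 0, 0, -0.665, 0.023, -4, 0, 0, 0, -0.665, 0.023, -4, 0, 0, 0, -0.332, 0.006, -2, 0, 0, 0, 0, 0, 0, 0, 0])

```text
time: 11.48
tool_pos: [439.3, 37.5, 63.8]
tcp_rot: [93.0, 90.0, 93.5]
ft_force: [-1.5, 2.3, 1.6]
finger_gap: 22.7
```

```bash
sed -i 's/533.9,38.4/534.5,38.5/' g.py; python3 g.py
```

```text
t 11.48 tcp [439.3  37.5  63.8] F [-1.5  2.3  1.6] T [ 0.23 -0.09  0.1 ] gap 22.7
toolaxes [[-0.0, 0.0004, -1.0], [-0.0084, 1.0, 0.0004], [1.0, 0.0084, -0.0]] j [ -1.8  -9.  119.8   0.   69.2 -92.3]
theta 0.48 ring-nut world [ 0.1 -0.2] und z 59.5
to target [-0.1  0.2  0. ] in tool (cm) [ 0.     0.017 -0.013] wx 0.0
nut torque est z -0.1178659998798525
```

drive_tool(moves=[0, -0.332, 0.006, -2, 0, 0, 0, -0.665, 0.023, -4, 0, 0, 0, -0.665, 0.023, -4, 0, 0, 0, -0.665, 0.023, -4, 0, 0, 0, -0.665, 0.023, -4, 0, 0, 0, -0.665, 0.023, -4, 0, 0, 0, -0.665, 0.023, -4, 0, 0, 0, -0.665, 0.023, -4, 0, 0, 0, -0.665, 0.023, -4, 0, 0, 0, -0.665, 0.023, -4, 0, 0, 0, -0.332, 0.006, -2, 0, 0, 0, 0, 0, 0, 0, 0])

```text
time: 12.48
tool_pos: [462.1, -23.3, 63.7]
tcp_rot: [99.3, 90.0, 139.7]
ft_force: [-1.8, 1.0, 2.0]
finger_gap: 22.8
```

```bash
python3 g.py;python3 sc.py s9
```

```text
t 12.48 tcp [462.1 -23.3  63.7] F [-1.8  1.   2. ] T [0.41 0.03 0.14] gap 22.8
toolaxes [[-0.0006, 0.0005, -1.0], [-0.6483, 0.7614, 0.0008], [0.7614, 0.6483, -0.0001]] j [  -9.3   -5.3  116.4    0.    68.9 -139.7]
theta 40.41 ring-nut world [0.2 0. ] und z 59.4
to target [-0.2 -0.   0. ] in tool (cm) [ 0.     0.01  -0.014] wx 0.0
nut torque est z -0.03882710424517913
```

View pics/s9.png

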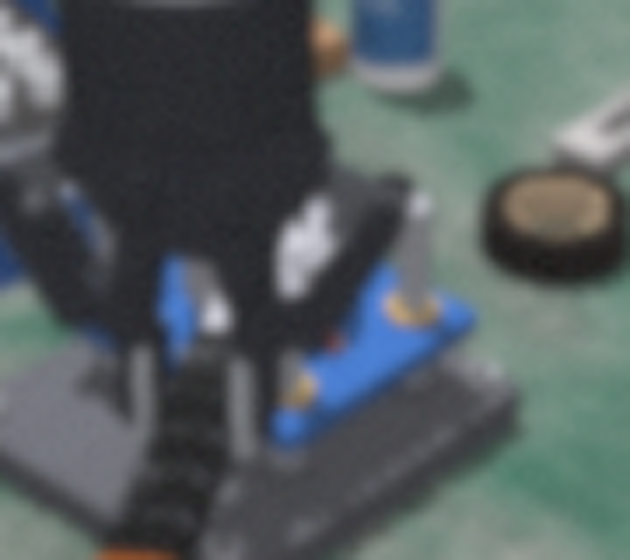

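drive_tool(moves=[0, 0.332, 0.006, 2, 0, 0, 0, 0.665, 0.023, 4, 0, 0, 0, 0.665, 0.023, 4, 0, 0, 0, 0.665, 0.023, 4, 0, 0, 0, 0.665, 0.023, 4, 0, 0, 0, 0.665, 0.023, 4, 0, 0, 0, 0.332, 0.006, 2, 0, 0, 0, 0, 0, 0, 0, 0])

```text
time: 13.2
tool_pos: [443.1, 12.1, 63.8]
tcp_rot: [-61.2, 90.0, -45.0]
ft_force: [-1.3, -1.5, 1.1]
finger_gap: 23.0
```

```bash
python3 g.py
```

```text
t 13.2 tcp [443.1  12.1  63.8] F [-1.3 -1.5  1.1] T [-0.33 -0.14 -0.02] gap 23.0
toolaxes [[0.0004, -0.0004, -1.0], [-0.2795, 0.9601, -0.0004], [0.9601, 0.2795, 0.0002]] j [  -5.1   -8.6  119.4   -0.    69.1 -111.3]
theta 16.23 ring-nut world [0.1 0.2] und z 59.5
to target [-0.1 -0.2  0. ] in tool (cm) [ 0.    -0.02  -0.014] wx 0.0
nut torque est z 0.08529376177067143
```

drive_tool(moves=[0, 0.332, 0.006, 2, 0, 0, 0, 0.665, 0.023, 4, 0, 0, 0, 0.665, 0.023, 4, 0, 0, 0, 0.665, 0.023, 4, 0, 0, 0, 0.665, 0.023, 4, 0, 0, 0, 0.665, 0.023, 4, 0, 0, 0, 0.665, 0.023, 4, 0, 0, 0, 0.665, 0.023, 4, 0, 0, 0, 0.665, 0.023, 4, 0, 0, 0, 0.665, 0.023, 4, 0, 0, 0, 0.332, 0.006, 2, 0, 0])

```text
time: 14.12
tool_pos: [447.6, 76.7, 63.8]
tcp_rot: [-38.5, 90.0, -62.4]
ft_force: [-0.6, -3.9, -0.5]
finger_gap: 22.9
```

```bash
python3 g.py;python3 sc.py s10
```

```text
t 14.12 tcp [447.6  76.7  63.8] F [-0.6 -3.9 -0.5] T [-0.71 -0.25 -0.02] gap 22.9
toolaxes [[0.0004, -0.0008, -1.0], [0.4037, 0.9149, -0.0005], [0.9149, -0.4037, 0.0007]] j [  3.3  -6.7 117.8  -0.   69.  -62.9]
theta -23.81 ring-nut world [ 0.3 -0.3] und z 59.5
to target [-0.3  0.3  0. ] in tool (cm) [-0.     0.013 -0.035] wx 0.0
nut torque est z 0.3463141312236943
```

View pics/s10.png

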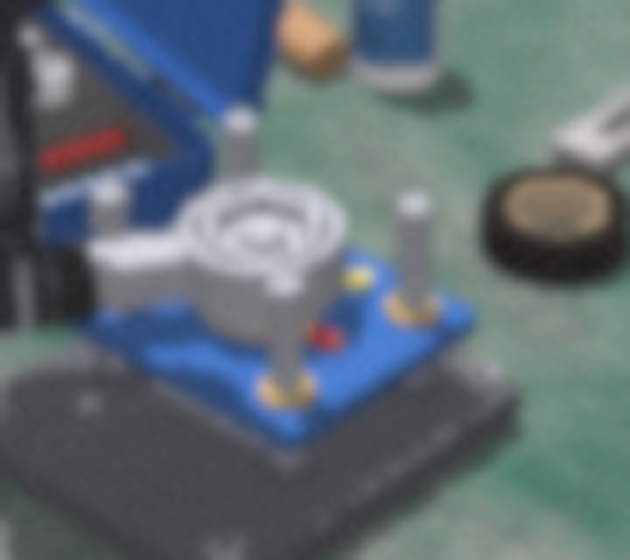

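The yellow tab has come round to (358,277), with the red one at (326,340). I'll work out both angles.

```bash
cat > tab.py <<'E'
from h import *
from bench import snapshot
import sys
s=snapshot("scene");im=s["image"];hsv=cv2.cvtColor(im,cv2.COLOR_RGB2HSV)
N=np.array([534.5,38.5])
for nm,lo,hi in (("yel",(24,130,120),(34,255,255)),("red",(0,150,120),(6,255,255)),("red2",(172,150,120),(180,255,255))):
    m=cv2.inRange(hsv,lo,hi); mm=np.zeros_like(m);mm[170:215,235:285]=m[170:215,235:285]
    ys,xs=np.nonzero(mm)
    if len(xs)==0: print(nm,"none");continue
    P=plane(s,np.c_[xs,ys],56.)[:,:2]-N; a=np.degrees(np.arctan2(P[:,1],P[:,0])); print(nm,len(xs),"centroid",P.mean(0).round(1),"ang",np.median(a).round(1),a.min().round(1),a.max().round(1),"r",np.hypot(*P.T).min().round(1),np.hypot(*P.T).max().round(1))
E
python3 tab.py
```

```text
yel none
red none
red2 none
```

Run:
```python
from h import *
from bench import snapshot
s=snapshot("scene");im=s["image"];hsv=cv2.cvtColor(im,cv2.COLOR_RGB2HSV)
for u,v in ((266,184),(265,184),(261,193),(262,193)): print(im[v,u],hsv[v,u])
```

```text
[201 197 145] [ 28  71 201]
[186 183 135] [ 28  70 186]
[148  67  75] [177 140 148]
[157  79  88] [177 127 157]
```

```bash
sed -i 's/(24,130,120),(34/(24,45,120),(36/; s/(172,150,120)/(168,90,110)/; s/(0,150,120),(6/(0,90,110),(6/' tab.py; python3 tab.py
```

```text
yel 6 centroid [ 29.2 -13. ] ang -24.3 -28.7 -18.9 r 29.1 34.9
red 1 centroid [ -2.  -28.7] ang -94.0 -94.0 -94.0 r 28.8 28.8
red2 7 centroid [ -1. -34.] ang -91.3 -98.1 -86.9 r 30.2 39.6
```

drive_tool(moves=[0, -0.332, 0.006, -2, 0, 0, 0, -0.665, 0.023, -4, 0, 0, 0, -0.665, 0.023, -4, 0, 0, 0, -0.665, 0.023, -4, 0, 0, 0, -0.665, 0.023, -4, 0, 0, 0, -0.665, 0.023, -4, 0, 0, 0, -0.665, 0.023, -4, 0, 0, 0, -0.665, 0.023, -4, 0, 0, 0, -0.665, 0.023, -4, 0, 0, 0, -0.665, 0.023, -4, 0, 0, 0, -0.665, 0.023, -4, 0, 0, 0, -0.665, 0.023, -4, 0, 0, 0, -0.665, 0.023, -4, 0, 0, 0, -0.665, 0.023, -4, 0, 0, 0, -0.665, 0.023, -4, 0, 0, 0, -0.665, 0.023, -4, 0, 0, 0, -0.332, 0.006, -2, 0, 0, 0, 0, 0, 0, 0, 0])

```text
time: 15.82
tool_pos: [462.1, -23.5, 63.8]
tcp_rot: [54.7, 89.9, 95.3]
ft_force: [-1.7, 2.3, 1.0]
finger_gap: 22.7
```

```bash
python3 g.py;python3 tab.py
```

```text
t 15.82 tcp [462.1 -23.5  63.8] F [-1.7  2.3  1. ] T [ 0.49 -0.12  0.14] gap 22.7
toolaxes [[-0.0001, 0.001, -1.0], [-0.6499, 0.76, 0.0008], [0.76, 0.6499, 0.0006]] j [-9.300e+00 -5.300e+00  1.164e+02  1.000e-01  6.890e+01 -1.399e+02]
theta 40.53 ring-nut world [ 0.1 -0. ] und z 59.5
to target [-0.1  0.   0. ] in tool (cm) [ 0.     0.007 -0.002] wx 0.0
nut torque est z -0.13529038674345584
yel none
red none
red2 none
```

drive_tool(moves=[0, 0.332, 0.006, 2, 0, 0, 0, 0.665, 0.023, 4, 0, 0, 0, 0.665, 0.023, 4, 0, 0, 0, 0.665, 0.023, 4, 0, 0, 0, 0.665, 0.023, 4, 0, 0, 0, 0.665, 0.023, 4, 0, 0, 0, 0.665, 0.023, 4, 0, 0, 0, 0.665, 0.023, 4, 0, 0, 0, 0.665, 0.023, 4, 0, 0, 0, 0.665, 0.023, 4, 0, 0, 0, 0.665, 0.023, 4, 0, 0, 0, 0.665, 0.023, 4, 0, 0, 0, 0.665, 0.023, 4, 0, 0, 0, 0.332, 0.006, 2, 0, 0])

```text
time: 17.03
tool_pos: [441.4, 57.9, 63.9]
tcp_rot: [-16.2, 89.9, -28.1]
ft_force: [0.4, -2.5, 0.0]
finger_gap: 23.0
```

```bash
python3 g.py;python3 tab.py; python3 sc.py s11
```

```text
t 17.03 tcp [441.4  57.9  63.9] F [ 0.4 -2.5  0. ] T [-0.53 -0.42  0.  ] gap 23.0
toolaxes [[0.0009, -0.0005, -1.0], [0.2055, 0.9787, -0.0003], [0.9787, -0.2055, 0.001]] j [  0.9  -8.3 119.2  -0.   69.1 -77.2]
theta -11.86 ring-nut world [ 0.2 -0.2] und z 59.6
to target [-0.2  0.2  0. ] in tool (cm) [-0.     0.013 -0.021] wx 0.0
nut torque est z 0.23353944885310626
yel 11 centroid [ 15.9 -26.6] ang -58.7 -67.2 -51.4 r 24.6 36.6
red 1 centroid [ -2.  -28.7] ang -94.0 -94.0 -94.0 r 28.8 28.8
red2 7 centroid [  0.2 -34.2] ang -90.2 -94.6 -83.8 r 30.2 39.6
```

View pics/s11.png

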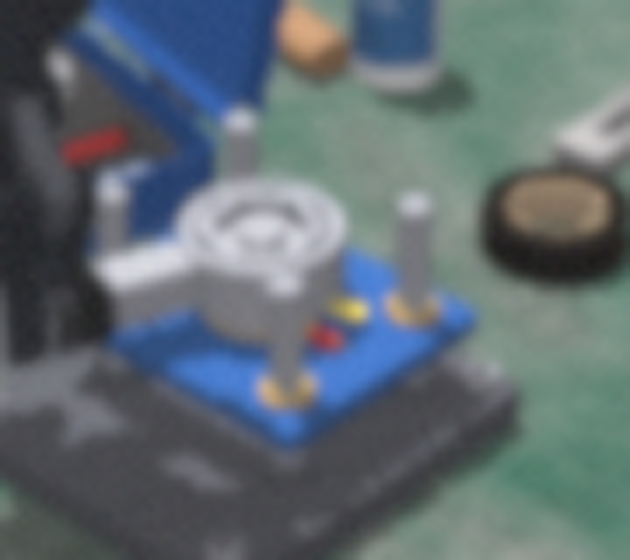

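The yellow tab is at (350,310), about -59°, and the red at about -91°, leaving roughly 23°. I'll finish this stroke, which gives 12°.

drive_tool(moves=[0, 0.332, 0.006, 2, 0, 0, 0, 0.665, 0.023, 4, 0, 0, 0, 0.665, 0.023, 4, 0, 0, 0, 0.332, 0.006, 2, 0, 0, 0, 0, 0, 0, 0, 0])

```text
time: 17.55
tool_pos: [447.4, 76.5, 63.9]
tcp_rot: [-25.7, 90.0, -49.3]
ft_force: [1.3, -2.3, 1.0]
finger_gap: 22.9
```

```bash
python3 g.py;python3 tab.py
```

```text
t 17.55 tcp [447.4  76.5  63.9] F [ 1.3 -2.3  1. ] T [-0.68 -0.42 -0.06] gap 22.9
toolaxes [[0.0004, -0.0005, -1.0], [0.4007, 0.9162, -0.0003], [0.9162, -0.4007, 0.0006]] j [  3.2  -6.8 117.8  -0.   69.  -63.1]
theta -23.62 ring-nut world [ 0.3 -0.2] und z 59.6
to target [-0.3  0.2  0. ] in tool (cm) [-0.     0.007 -0.031] wx 0.0
nut torque est z 0.08919212279038718
yel 9 centroid [ 11.4 -28.2] ang -67.2 -73.3 -62.0 r 23.9 36.4
red 4 centroid [  0.8 -30.9] ang -88.5 -94.0 -83.8 r 28.8 33.4
red2 4 centroid [ -1. -36.] ang -91.8 -94.6 -88.4 r 33.5 39.6
```

drive_tool(moves=[0, -0.332, 0.006, -2, 0, 0, 0, -0.665, 0.023, -4, 0, 0, 0, -0.665, 0.023, -4, 0, 0, 0, -0.665, 0.023, -4, 0, 0, 0, -0.665, 0.023, -4, 0, 0, 0, -0.665, 0.023, -4, 0, 0, 0, -0.665, 0.023, -4, 0, 0, 0, -0.665, 0.023, -4, 0, 0, 0, -0.665, 0.023, -4, 0, 0, 0, -0.665, 0.023, -4, 0, 0, 0, -0.332, 0.006, -2, 0, 0, 0, 0.332, 0.006, 2, 0, 0, 0, 0.665, 0.023, 4, 0, 0, 0, 0.665, 0.023, 4, 0, 0, 0, 0.332, 0.006, 2, 0, 0, 0, 0, 0, 0, 0, 0])

```text
time: 18.93
tool_pos: [439.6, 31.2, 63.9]
tcp_rot: [1.4, 90.0, 5.8]
ft_force: [1.3, -2.6, -0.1]
finger_gap: 22.6
```

```bash
python3 g.py;python3 tab.py
```

```text
t 18.93 tcp [439.6  31.2  63.9] F [ 1.3 -2.6 -0.1] T [-0.36 -0.41 -0.11] gap 22.6
toolaxes [[0.0006, 0.0001, -1.0], [-0.0774, 0.997, 0.0], [0.997, 0.0774, 0.0006]] j [ -2.6  -9.1 119.8   0.   69.2 -97.1]
theta 4.44 ring-nut world [0.1 0.1] und z 59.6
to target [-0.1 -0.1  0. ] in tool (cm) [-0.    -0.008 -0.013] wx 0.0
nut torque est z 0.15418549419260966
yel 10 centroid [ 10.3 -27.9] ang -70.2 -75.7 -62.0 r 23.9 36.4
red 4 centroid [ -0.5 -32.5] ang -90.8 -94.0 -88.4 r 28.8 36.4
red2 3 centroid [ -2.9 -34.9] ang -94.6 -98.1 -92.2 r 32.2 39.6
```

Now small steps of 2°, watching the reaction force.

drive_tool(moves=[0, 0.332, 0.006, 2, 0, 0, 0, 0.332, 0.006, 2, 0, 0, 0, 0.332, 0.006, 2, 0, 0])

```text
time: 19.23
tool_pos: [439.4, 40.7, 63.9]
tcp_rot: [-3.9, 90.0, -5.4]
ft_force: [1.1, -2.0, -0.8]
finger_gap: 22.6
```

```bash
python3 g.py;python3 tab.py
```

```text
t 19.23 tcp [439.4  40.7  63.9] F [ 1.1 -2.  -0.8] T [-0.29 -0.49  0.22] gap 22.6
toolaxes [[0.0003, -0.0, -1.0], [0.0267, 0.9996, -0.0], [0.9996, -0.0267, 0.0003]] j [ -1.4  -8.9 119.7  -0.   69.2 -89.8]
theta -1.53 ring-nut world [ 0.2 -0.3] und z 59.6
to target [-0.2  0.3  0. ] in tool (cm) [-0.     0.03  -0.017] wx 0.0
nut torque est z 0.41369915180883854
yel 2 centroid [  9.1 -24.3] ang -69.2 -71.8 -66.5 r 23.9 28.1
red 1 centroid [ -0.8 -34.9] ang -91.3 -91.3 -91.3 r 34.9 34.9
red2 2 centroid [ -2.1 -36.5] ang -93.4 -94.6 -92.2 r 33.5 39.6
```

drive_tool(moves=[0, 0.332, 0.006, 2, 0, 0, 0, 0.332, 0.006, 2, 0, 0])

```text
time: 19.45
tool_pos: [439.8, 47.5, 63.9]
tcp_rot: [68.5, 90.0, 63.0]
ft_force: [1.8, -1.3, 0.9]
finger_gap: 22.7
```

drive_tool(moves=[0, 0.332, 0.006, 2, 0, 0, 0, 0.332, 0.006, 2, 0, 0])

```text
time: 19.62
tool_pos: [440.7, 54.1, 63.8]
tcp_rot: [70.6, 90.0, 61.1]
ft_force: [1.0, -0.8, 1.0]
finger_gap: 22.7
```

```bash
python3 g.py;python3 tab.py; python3 sc.py s12
```

```text
t 19.62 tcp [440.7  54.1  63.8] F [ 1.  -0.8  1. ] T [-0.17 -0.49 -0.06] gap 22.7
toolaxes [[0.0001, 0.0002, -1.0], [0.1654, 0.9862, 0.0002], [0.9862, -0.1654, 0.0001]] j [  0.4  -8.5 119.3   0.   69.1 -80.1]
theta -9.52 ring-nut world [ 0.2 -0.2] und z 59.5
to target [-0.2  0.2  0. ] in tool (cm) [ 0.     0.014 -0.02 ] wx 0.0
nut torque est z 0.002643875496955682
yel 1 centroid [  8.8 -26.7] ang -71.8 -71.8 -71.8 r 28.1 28.1
red 1 centroid [ -0.8 -34.9] ang -91.3 -91.3 -91.3 r 34.9 34.9
red2 2 centroid [ -2.1 -36.5] ang -93.4 -94.6 -92.2 r 33.5 39.6
```

View pics/s12.png

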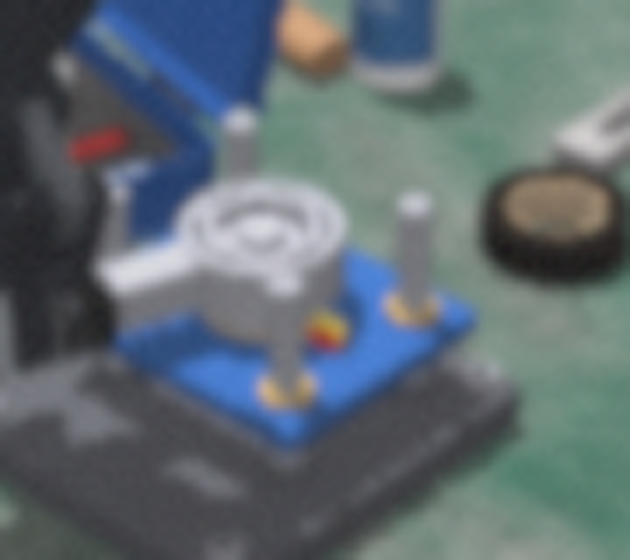

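The yellow tab at (330,325) is now right beside the red at (325,340), so it's nearly touching. On with 1° steps.

drive_tool(moves=[0, 0.166, 0.001, 1, 0, 0, 0, 0, 0, 0, 0, 0])

```text
time: 19.88
tool_pos: [441.0, 55.8, 63.8]
tcp_rot: [63.3, 90.0, 52.7]
ft_force: [1.0, 0.1, 0.1]
finger_gap: 22.6
```

```bash
python3 g.py
```

```text
t 19.88 tcp [441.   55.8  63.8] F [1.  0.1 0.1] T [-0.1  -0.5  -0.06] gap 22.6
toolaxes [[0.0002, 0.0002, -1.0], [0.1834, 0.983, 0.0002], [0.983, -0.1834, 0.0001]] j [  0.6  -8.4 119.2   0.   69.1 -78.8]
theta -10.57 ring-nut world [ 0.2 -0.2] und z 59.5
to target [-0.2  0.2  0. ] in tool (cm) [ 0.     0.013 -0.022] wx 0.0
nut torque est z -0.09217630128110703
```

drive_tool(moves=[0, 0.166, 0.001, 1, 0, 0, 0, 0, 0, 0, 0, 0])

```text
time: 20.05
tool_pos: [441.4, 57.6, 63.9]
tcp_rot: [47.4, 90.0, 35.8]
ft_force: [1.2, 0.3, 1.0]
finger_gap: 22.3
```

```bash
python3 g.py; python3 sc.py s13
```

```text
t 20.05 tcp [441.4  57.6  63.9] F [1.2 0.3 1. ] T [-0.2  -0.55 -0.09] gap 22.3
toolaxes [[0.0002, 0.0002, -1.0], [0.2017, 0.9795, 0.0002], [0.9795, -0.2017, 0.0002]] j [  0.8  -8.3 119.1   0.   69.1 -77.5]
theta -11.64 ring-nut world [ 0.2 -0.1] und z 59.6
to target [-0.2  0.1  0. ] in tool (cm) [-0.     0.009 -0.022] wx 0.0
nut torque est z -0.13480667198475793
```

View pics/s13.png

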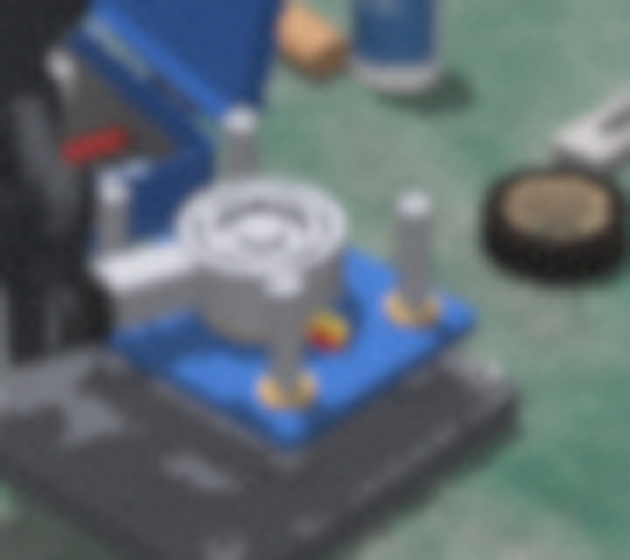

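```bash
python3 w.py w14
python3 - <<'E'
import cv2,numpy as np
a=[cv2.imread(f"pics/{n}.png")[230:390,270:430] for n in ("s11","s12","s13")]
cv2.imwrite("pics/cmp.png",cv2.resize(np.hstack(a),None,fx=1.6,fy=1.6))
E
```

```text
t 20.1 tcp [441.3  57.5  63.8] F [ 0.6 -0.6  0.8] T [-0.14 -0.51 -0.05] gap 22.6
toolaxes [[0.0002, -0.0, -1.0], [0.2008, 0.9796, -0.0], [0.9796, -0.2008, 0.0002]] j [  0.8  -8.3 119.1  -0.   69.1 -77.6]
scale 1.5625
```

View pics/cmp.png

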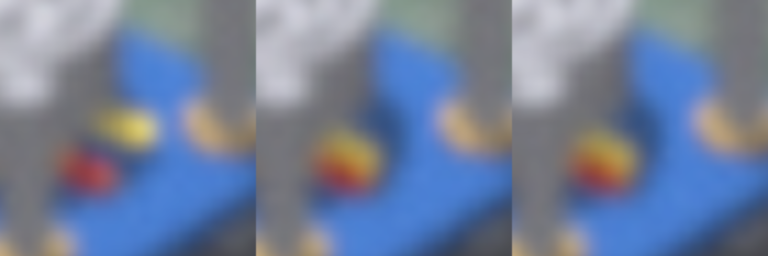

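View pics/w14.png

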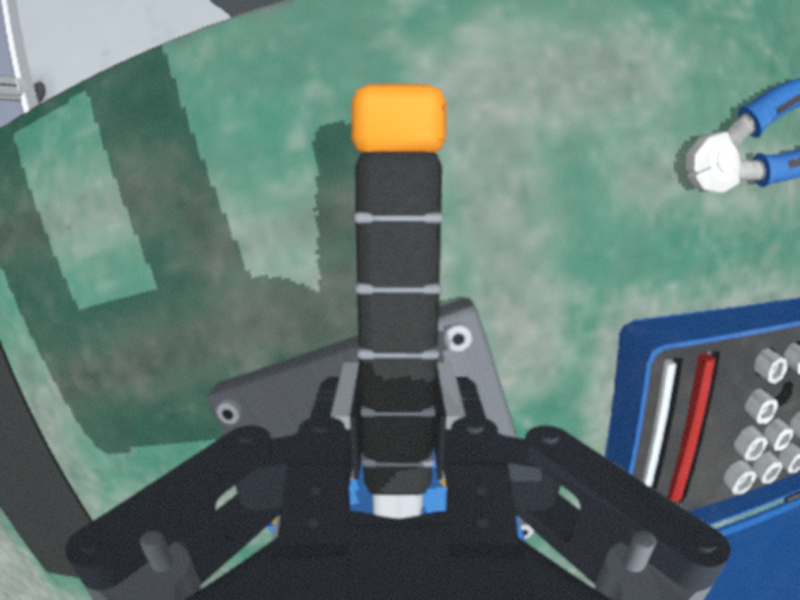

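The tabs look to be together or nearly so in the last two frames, with no torque yet, so there is still some play. On gently.

drive_tool(moves=[0, 0.166, 0.001, 1, 0, 0, 0, 0.166, 0.001, 1, 0, 0])

```text
time: 20.32
tool_pos: [442.1, 60.8, 63.8]
tcp_rot: [12.1, 90.0, -1.6]
ft_force: [1.5, -0.5, 0.8]
finger_gap: 22.7
```

drive_tool(moves=[0, 0.166, 0.001, 1, 0, 0])

```text
time: 20.4
tool_pos: [442.5, 62.5, 63.9]
tcp_rot: [-9.7, 90.0, -24.4]
ft_force: [1.2, -1.1, 1.6]
finger_gap: 22.8
```

drive_tool(moves=[0, 0.166, 0.001, 1, 0, 0])

```text
time: 20.48
tool_pos: [442.9, 64.0, 63.9]
tcp_rot: [-38.7, 90.0, -54.4]
ft_force: [1.7, -2.0, 0.9]
finger_gap: 22.7
```

```bash
python3 g.py; python3 tab.py
```

```text
t 20.48 tcp [442.9  64.   63.9] F [ 1.7 -2.   0.9] T [-0.41 -0.6   0.11] gap 22.7
toolaxes [[0.0002, -0.0003, -1.0], [0.2705, 0.9627, -0.0002], [0.9627, -0.2705, 0.0003]] j [  1.7  -7.9 118.8  -0.   69.1 -72.6]
theta -15.69 ring-nut world [ 0.2 -0.3] und z 59.6
to target [-0.2  0.3  0. ] in tool (cm) [-0.     0.02  -0.024] wx 0.0
nut torque est z 0.25016488896496536
yel none
red 2 centroid [ -1.7 -34.1] ang -93.0 -94.6 -91.3 r 33.5 34.9
red2 1 centroid [ -1.5 -39.5] ang -92.2 -92.2 -92.2 r 39.6 39.6
```

drive_tool(moves=[0, 0.166, 0.001, 1, 0, 0])

```text
time: 20.62
tool_pos: [443.3, 65.4, 63.8]
tcp_rot: [-63.4, 90.0, -80.0]
ft_force: [2.2, -2.0, 1.4]
finger_gap: 22.5
```

```bash
python3 g.py |grep -v tool; python3 sc.py s15
```

```text
t 20.62 tcp [443.3  65.4  63.8] F [ 2.2 -2.   1.4] T [-0.48 -0.56  0.13] gap 22.5
theta -16.61 ring-nut world [ 0.2 -0.4] und z 59.5
nut torque est z 0.2553861790015145
```

drive_tool(moves=[0, 0.083, 0, 0.5, 0, 0])

```text
time: 20.75
tool_pos: [443.6, 66.2, 63.8]
tcp_rot: [-62.6, 90.0, -79.7]
ft_force: [2.5, -3.5, 1.7]
finger_gap: 22.7
```

```bash
python3 g.py|grep -v tool; python3 sc.py s16;python3 - <<'E'
import cv2,numpy as np
a=[cv2.imread(f"pics/{n}.png")[230:390,270:430] for n in ("s13","s15","s16")]
cv2.imwrite("pics/cmp2.png",cv2.resize(np.hstack(a),None,fx=1.6,fy=1.6))
E
```

```text
t 20.75 tcp [443.6  66.2  63.8] F [ 2.5 -3.5  1.7] T [-0.55 -0.63  0.13] gap 22.7
theta -17.1 ring-nut world [ 0.1 -0.4] und z 59.5
nut torque est z 0.37766411292513336
```

View pics/cmp2.png

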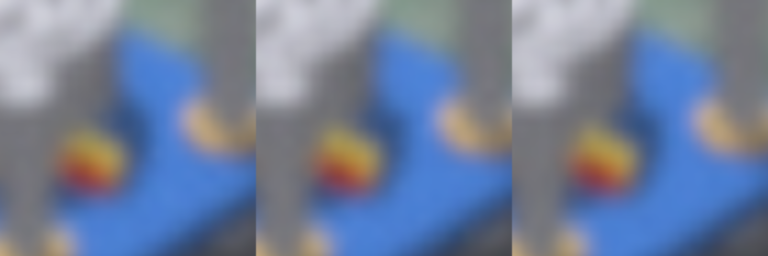

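Torque is rising without the tabs moving, so they're in contact. I'll tighten on in small steps to about 0.75 N m.

drive_tool(moves=[0, 0.083, 0, 0.5, 0, 0, 0, 0, 0, 0, 0, 0])

```text
time: 20.97
tool_pos: [443.8, 67.1, 63.8]
tcp_rot: [-51.2, 90.0, -68.8]
ft_force: [2.6, -4.0, 0.5]
finger_gap: 22.7
```

```bash
python3 g.py |grep -v tool
```

```text
t 20.97 tcp [443.8  67.1  63.8] F [ 2.6 -4.   0.5] T [-0.78 -0.63  0.14] gap 22.7
theta -17.63 ring-nut world [ 0.1 -0.3] und z 59.5
nut torque est z 0.4282684349198961
```

drive_tool(moves=[0, 0.083, 0, 0.5, 0, 0, 0, 0, 0, 0, 0, 0])

```text
time: 21.13
tool_pos: [444.1, 67.8, 63.8]
tcp_rot: [-41.2, 90.0, -59.3]
ft_force: [2.0, -4.1, 0.4]
finger_gap: 22.7
```

```bash
python3 g.py|grep -v tool; python3 sc.py s17
```

```text
t 21.13 tcp [444.1  67.8  63.8] F [ 2.  -4.1  0.4] T [-0.79 -0.7   0.11] gap 22.7
theta -18.13 ring-nut world [ 0.1 -0.3] und z 59.5
nut torque est z 0.41777499654789946
```

drive_tool(moves=[0, 0.083, 0, 0.5, 0, 0, 0, 0, 0, 0, 0, 0])

```text
time: 21.35
tool_pos: [444.3, 68.6, 63.8]
tcp_rot: [-34.9, 90.0, -53.5]
ft_force: [3.2, -4.5, 0.8]
finger_gap: 22.5
```

```bash
python3 g.py |grep -v tool
```

```text
t 21.35 tcp [444.3  68.6  63.8] F [ 3.2 -4.5  0.8] T [-0.87 -0.71  0.19] gap 22.5
theta -18.62 ring-nut world [ 0.1 -0.3] und z 59.5
nut torque est z 0.49245409442353644
```

drive_tool(moves=[0, 0.083, 0, 0.5, 0, 0, 0, 0, 0, 0, 0, 0])

```text
time: 21.52
tool_pos: [444.6, 69.3, 63.8]
tcp_rot: [-57.5, 90.0, -76.6]
ft_force: [2.5, -5.2, 0.5]
finger_gap: 22.9
```

```bash
python3 g.py|grep -v tool; python3 sc.py s17;python3 - <<'E'
import cv2,numpy as np
a=[cv2.imread(f"pics/{n}.png")[230:390,270:430] for n in ("s13","s16","s17")]
cv2.imwrite("pics/cmp3.png",cv2.resize(np.hstack(a),None,fx=1.6,fy=1.6))
E
```

```text
t 21.52 tcp [444.6  69.3  63.8] F [ 2.5 -5.2  0.5] T [-0.87 -0.76  0.1 ] gap 22.9
theta -19.11 ring-nut world [ 0.1 -0.4] und z 59.5
nut torque est z 0.49154033094132005
```

View pics/cmp3.png

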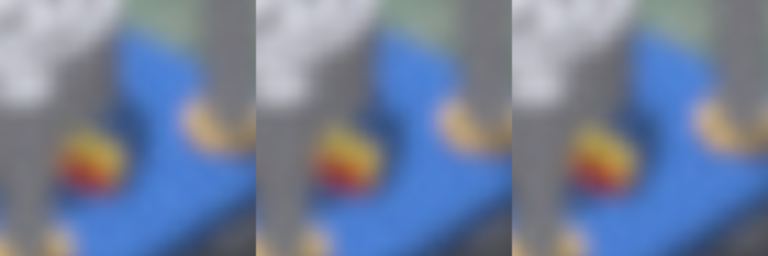

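drive_tool(moves=[0, 0.083, 0, 0.5, 0, 0, 0, 0.083, 0, 0.5, 0, 0, 0, 0, 0, 0, 0, 0])

```text
time: 21.82
tool_pos: [445.1, 70.8, 63.8]
tcp_rot: [-54.6, 90.0, -74.7]
ft_force: [2.3, -5.0, 1.1]
finger_gap: 22.7
```

```bash
python3 g.py |grep -v tool
```

```text
t 21.82 tcp [445.1  70.8  63.8] F [ 2.3 -5.   1.1] T [-0.98 -0.73  0.19] gap 22.7
theta -20.11 ring-nut world [ 0.1 -0.4] und z 59.5
nut torque est z 0.5529809639825823
```

drive_tool(moves=[0, 0.083, 0, 0.5, 0, 0, 0, 0.083, 0, 0.5, 0, 0, 0, 0, 0, 0, 0, 0])

```text
time: 22.07
tool_pos: [445.7, 72.3, 63.8]
tcp_rot: [-61.3, 90.0, -82.4]
ft_force: [2.8, -4.9, 0.5]
finger_gap: 22.7
```

```bash
python3 g.py|grep -v tool
```

```text
t 22.07 tcp [445.7  72.3  63.8] F [ 2.8 -4.9  0.5] T [-1.02 -0.69  0.25] gap 22.7
theta -21.11 ring-nut world [ 0.1 -0.5] und z 59.5
nut torque est z 0.5933512803874472
```

```bash
python3 sc.py s18;python3 - <<'E'
import cv2,numpy as np
a=[cv2.imread(f"pics/{n}.png")[230:390,270:430] for n in ("s13","s17","s18")]
cv2.imwrite("pics/cmp4.png",cv2.resize(np.hstack(a),None,fx=1.6,fy=1.6))
for n in ("s13","s15","s16","s17","s18"):
    i=cv2.imread(f"pics/{n}.png").astype(float)[295:365,300:360]
    w=np.clip(i[:,:,2]-i[:,:,0],30,None)-30; r=np.clip(i[:,:,2]-i[:,:,1]-40,0,None); y,x=np.mgrid[:70,:60]
    print(n,(w*x).sum()/w.sum()/7,(w*y).sum()/w.sum()/7,"red",(r*x).sum()/r.sum()/7,(r*y).sum()/r.sum()/7)
E
python3 w.py w18 >/dev/null
```

```text
s13 3.7636925884619283 5.095494947446687 red 3.442812303829253 6.118482647296206
s15 3.7071679599372116 4.997975888607145 red 3.408508429681068 6.112252568278627
s16 3.7071570824395903 5.000453930817107 red 3.405294842708873 6.103967559263295
s17 3.6407562093201595 4.982007389708912 red 3.4066930642483078 6.103078298633286
s18 3.658391997035939 4.979070991123385 red 3.4684588239958765 6.134471273938385
```

View pics/cmp4.png

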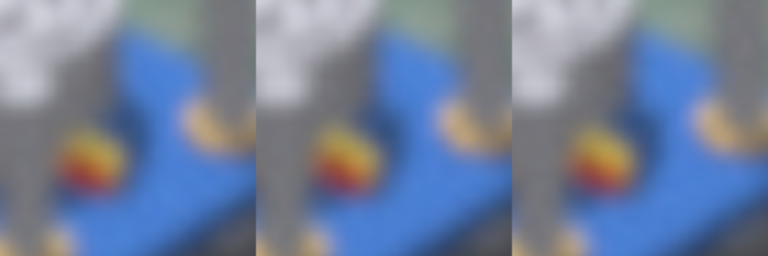

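View pics/w18.png

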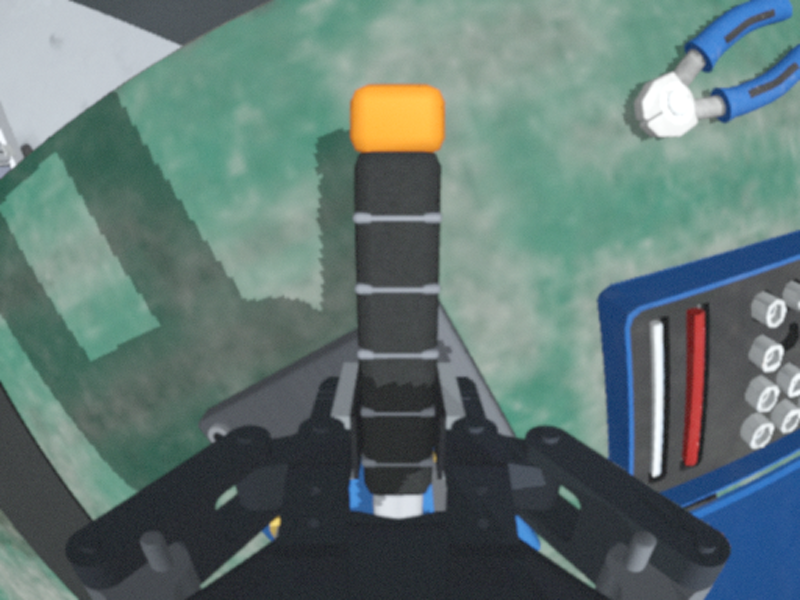

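drive_tool(moves=[0, 0.083, 0, 0.5, 0, 0, 0, 0.083, 0, 0.5, 0, 0, 0, 0.083, 0, 0.5, 0, 0, 0, 0, 0, 0, 0, 0])

```text
time: 22.5
tool_pos: [446.6, 74.5, 63.8]
tcp_rot: [-62.5, 89.9, -85.1]
ft_force: [4.0, -4.9, 0.5]
finger_gap: 22.9
```

```bash
python3 g.py|grep -v tool; python3 tab.py
```

```text
t 22.5 tcp [446.6  74.5  63.8] F [ 4.  -4.9  0.5] T [-1.16 -0.69  0.32] gap 22.9
theta -22.6 ring-nut world [ 0.1 -0.6] und z 59.5
nut torque est z 0.6020056754217797
yel none
red 1 centroid [ -2.7 -33.4] ang -94.6 -94.6 -94.6 r 33.5 33.5
red2 none
```

drive_tool(moves=[0, 0.08, 0.03, 0, 0, 0, 0, 0.07, 0.02, 0, 0, 0, 0, 0, 0, 0, 0, 0])

```text
time: 22.8
tool_pos: [446.8, 75.1, 63.5]
tcp_rot: [-110.4, 89.8, -133.0]
ft_force: [-2.2, -9.5, 3.4]
finger_gap: 22.6
```

```bash
python3 g.py|grep -v tool; python3 sc.py s19
```

```text
t 22.8 tcp [446.8  75.1  63.5] F [-2.2 -9.5  3.4] T [-1.78 -0.21 -0.01] gap 22.6
theta -22.6 ring-nut world [ 0.3 -0. ] und z 59.2
nut torque est z 0.9062389855778331
```

View pics/s19.png

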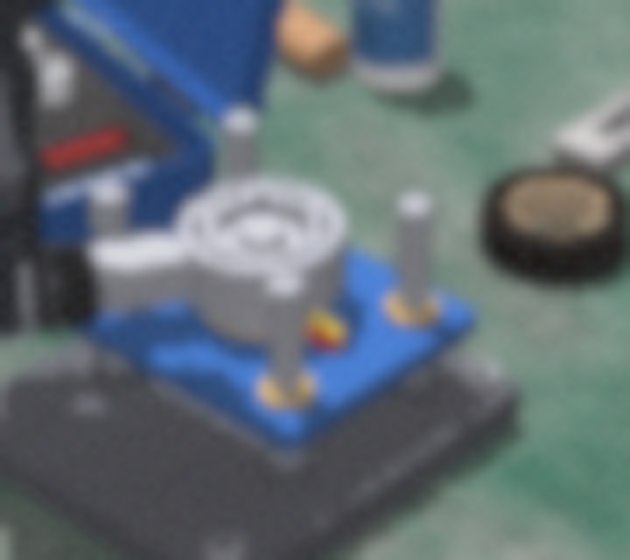

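About 0.9 N m at the stop with the red tab unmoved (yellow at (333,322), red at (323,338)), so it's firm. Now I'll relieve it and lift off.

drive_tool(moves=[0, -0.1, -0.03, 0, 0, 0, 0, -0.05, -0.02, 0, 0, 0, 0, -0.332, 0.006, -2, 0, 0, 0, -0.332, 0.006, -2, 0, 0, 0, -0.332, 0.006, -2, 0, 0, 0, 0, 0, 0, 0, 0])

```text
time: 23.35
tool_pos: [443.3, 65.4, 63.8]
tcp_rot: [54.5, 90.0, 38.0]
ft_force: [3.7, -1.9, 0.2]
finger_gap: 22.4
```

```bash
python3 g.py|grep -v tool
```

```text
t 23.35 tcp [443.3  65.4  63.8] F [ 3.7 -1.9  0.2] T [-0.34 -0.79 -0.02] gap 22.4
theta -16.52 ring-nut world [ 0.2 -0.2] und z 59.5
nut torque est z 0.055061361253342087
```

drive_tool(moves=[0, -0.166, 0.04, -1, 0, 0, -0.15, 0, 0, 0, 0, 0, -0.3, 0, 0, 0, 0, 0, -0.3, 0, 0, 0, 0, 0, 0, 0, 0, 0, 0, 0])

```text
time: 23.77
tool_pos: [443.3, 63.7, 70.9]
tcp_rot: [-23.1, 90.0, -38.7]
ft_force: [10.1, -3.8, -10.1]
finger_gap: 22.9
```

```bash
python3 g.py|grep -v tool
```

```text
t 23.77 tcp [443.3  63.7  70.9] F [ 10.1  -3.8 -10.1] T [-0.57 -1.26 -0.01] gap 22.9
theta -15.64 ring-nut world [ 0.6 -0.5] und z 66.6
nut torque est z 0.07796708938624974
```

drive_tool(moves=[0, 0, 0.06, 0, 0, 0, 0, 0, 0, 0, 0, 0])

```text
time: 23.93
tool_pos: [443.4, 63.6, 70.5]
tcp_rot: [-156.9, 90.0, -172.5]
ft_force: [6.7, -3.9, -6.8]
finger_gap: 22.7
```

```bash
python3 g.py|grep -v tool; python3 sc.py s20
```

```text
t 23.93 tcp [443.4  63.6  70.5] F [ 6.7 -3.9 -6.8] T [-0.5  -0.84 -0.06] gap 22.7
theta -15.63 ring-nut world [ 0.6 -0.5] und z 66.2
nut torque est z 0.11943716906895128
```

View pics/s20.png

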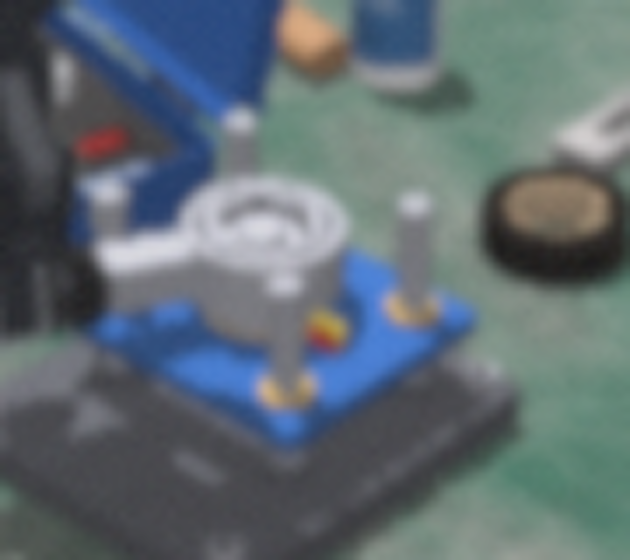

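The ring stayed down and the handle tipped up, a light jam. I'll go back down level, grip harder, null the side forces and then lift.

drive_tool(moves=[0.3, 0, 0, 0, 0, 0, 0.3, 0, 0, 0, 0, 0, 0.05, 0, 0, 0, 0, 0, 0, 0, 0, 0, 0, 0])

```text
time: 24.32
tool_pos: [442.7, 63.9, 64.4]
tcp_rot: [-169.9, 89.9, 174.5]
ft_force: [-4.5, -1.5, 3.6]
finger_gap: 22.8
```

```bash
python3 g.py
```

```text
t 24.32 tcp [442.7  63.9  64.4] F [-4.5 -1.5  3.6] T [-0.36  0.37 -0.11] gap 22.8
toolaxes [[-0.0021, 0.0002, -1.0], [0.2689, 0.9632, -0.0004], [0.9632, -0.2689, -0.0021]] j [  1.6  -7.8 118.7   0.   69.3 -72.8]
theta -15.6 ring-nut world [ 0.  -0.2] und z 60.1
to target [-0.   0.2  0. ] in tool (cm) [ 0.     0.019 -0.008] wx 0.0
nut torque est z 0.13255632076154475
```

drive_tool(moves=[0, 0, 0, 0, 0, 0, 0, 0, 0, 0, 0, 0, 0, 0, 0, 0, 0, 0], grip_force=110)

```text
time: 24.57
tool_pos: [442.7, 63.9, 64.6]
tcp_rot: [-171.0, 89.9, 173.4]
ft_force: [-5.1, -1.4, 4.4]
finger_gap: 21.7
```

```bash
python3 g.py; python3 sc.py s21
```

```text
t 24.57 tcp [442.7  63.9  64.6] F [-5.1 -1.4  4.4] T [-0.29  0.33 -0.19] gap 21.7
toolaxes [[-0.0021, 0.0002, -1.0], [0.2688, 0.9632, -0.0003], [0.9632, -0.2688, -0.0021]] j [  1.6  -7.8 118.6   0.   69.3 -72.8]
theta -15.59 ring-nut world [ 0.  -0.2] und z 60.3
to target [-0.   0.2  0. ] in tool (cm) [ 0.     0.018 -0.007] wx 0.0
nut torque est z 0.06210165021205788
```

View pics/s21.png

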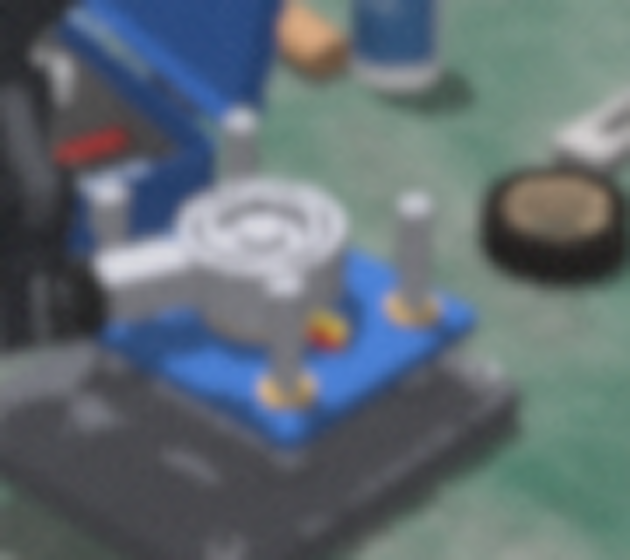

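drive_tool(moves=[-0.1, -0.05, -0.05, 0, 0, 0, 0, 0, 0, 0, 0, 0])

```text
time: 24.78
tool_pos: [442.7, 63.6, 65.5]
tcp_rot: [154.2, 90.0, 138.6]
ft_force: [0.2, -0.3, -2.8]
finger_gap: 21.6
```

```bash
python3 g.py | grep -v tool
```

```text
t 24.78 tcp [442.7  63.6  65.5] F [ 0.2 -0.3 -2.8] T [-0.01 -0.14  0.11] gap 21.6
theta -15.58 ring-nut world [ 0.  -0.5] und z 61.2
nut torque est z 0.13085382789823824
```

drive_tool(moves=[-0.1, 0, 0, 0, 0, 0, -0.1, 0, 0, 0, 0, 0, 0, 0, 0, 0, 0, 0])

```text
time: 25.03
tool_pos: [442.7, 63.5, 67.3]
tcp_rot: [-178.5, 89.9, 165.9]
ft_force: [3.4, 0.7, -8.8]
finger_gap: 21.4
```

```bash
python3 g.py | grep -v tool
```

```text
t 25.03 tcp [442.7  63.5  67.3] F [ 3.4  0.7 -8.8] T [ 0.23 -0.14  0.21] gap 21.4
theta -15.59 ring-nut world [-0.  -0.6] und z 63.0
nut torque est z 0.06056553380944532
```

drive_tool(moves=[0, -0.332, 0.03, -2, 0, 0, 0, -0.332, 0.02, -2, 0, 0, 0, 0, 0, 0, 0, 0])

```text
time: 25.28
tool_pos: [441.3, 56.6, 67.5]
tcp_rot: [-172.5, 89.9, 176.0]
ft_force: [-0.6, 1.5, -3.4]
finger_gap: 21.6
```

```bash
python3 g.py | grep -v tool; python3 sc.py s22
```

```text
t 25.28 tcp [441.3  56.6  67.5] F [-0.6  1.5 -3.4] T [0.3  0.18 0.17] gap 21.6
theta -11.51 ring-nut world [ 0.2 -0.9] und z 63.2
nut torque est z 0.04725620912161324
```

View pics/s22.png

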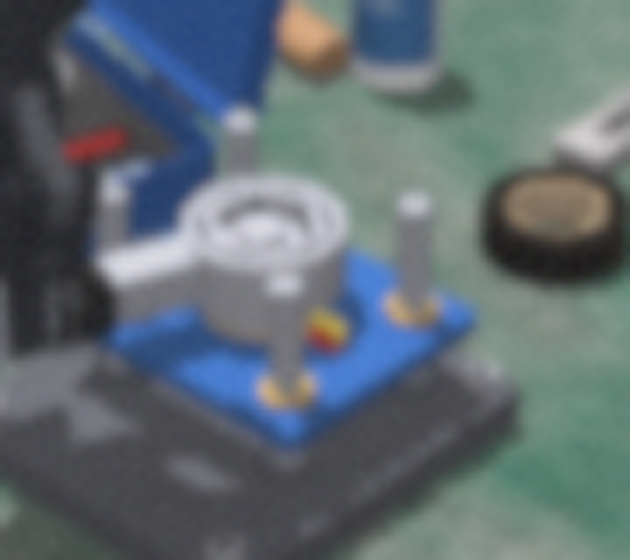

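drive_tool(moves=[-0.1, 0.06, 0, 0, 0, 0, -0.1, 0, 0, 0, 0, 0, 0, 0, 0, 0, 0, 0])

```text
time: 25.58
tool_pos: [441.6, 57.4, 69.8]
tcp_rot: [-158.7, 89.9, -170.4]
ft_force: [-2.5, -0.9, -3.5]
finger_gap: 21.6
```

```bash
python3 g.py | grep -v tool
```

```text
t 25.58 tcp [441.6  57.4  69.8] F [-2.5 -0.9 -3.5] T [-0.13  0.41 -0.09] gap 21.6
theta -11.63 ring-nut world [ 0.5 -0.3] und z 65.5
nut torque est z 0.043561926352596675
```

drive_tool(moves=[-0.1, 0, 0, 0, 0, 0, -0.1, 0, 0, 0, 0, 0, 0, 0, 0, 0, 0, 0])

```text
time: 25.83
tool_pos: [441.7, 57.4, 71.8]
tcp_rot: [-164.9, 90.0, -176.5]
ft_force: [-3.2, -0.8, -4.7]
finger_gap: 21.7
```

```bash
python3 g.py | grep -v tool; python3 sc.py s23
```

```text
t 25.83 tcp [441.7  57.4  71.8] F [-3.2 -0.8 -4.7] T [-0.1   0.51 -0.06] gap 21.7
theta -11.6 ring-nut world [ 0.6 -0.3] und z 67.5
nut torque est z 0.07439797248480759
```

View pics/s23.png

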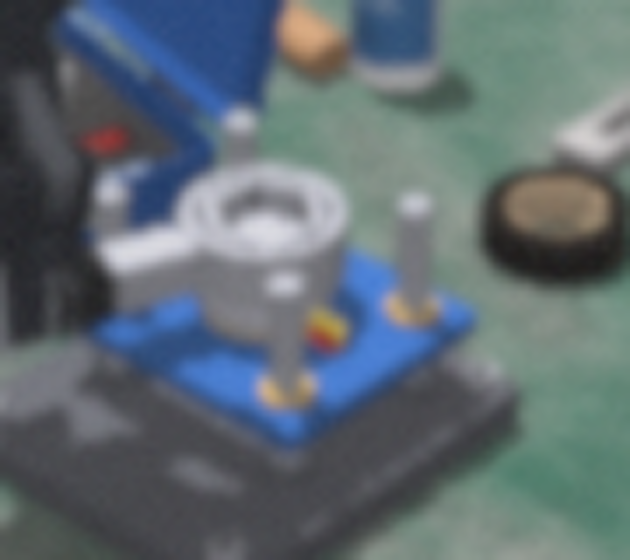

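The ring is rising now (centre up to (263,213)), so I'll keep lifting.

drive_tool(moves=[-0.1, 0, -0.04, 0, 0, 0, -0.15, 0, 0, 0, 0, 0, -0.15, 0, 0, 0, 0, 0, 0, 0, 0, 0, 0, 0])

```text
time: 26.22
tool_pos: [441.7, 57.5, 76.2]
tcp_rot: [5.4, 90.0, -6.2]
ft_force: [-1.8, -0.6, -4.1]
finger_gap: 21.2
```

```bash
python3 g.py | grep -v tool
```

```text
t 26.22 tcp [441.7  57.5  76.2] F [-1.8 -0.6 -4.1] T [-0.13  0.36 -0.11] gap 21.2
theta -11.59 ring-nut world [ 0.6 -0.2] und z 71.9
nut torque est z -0.02444803435954919
```

drive_tool(moves=[-0.15, 0, 0, 0, 0, 0, -0.2, 0, 0, 0, 0, 0, -0.2, 0, 0, 0, 0, 0, 0, 0, 0, 0, 0, 0])

```text
time: 26.55
tool_pos: [442.5, 57.5, 82.2]
tcp_rot: [15.2, 89.9, 3.6]
ft_force: [-0.2, -0.4, -2.9]
finger_gap: 21.4
```

```bash
python3 g.py | grep -v tool; python3 sc.py s24
```

```text
t 26.55 tcp [442.5  57.5  82.2] F [-0.2 -0.4 -2.9] T [ 0.01  0.02 -0.01] gap 21.4
theta -11.59 ring-nut world [ 1.3 -0.1] und z 77.9
nut torque est z 0.03622094622443813
```

View pics/s24.png

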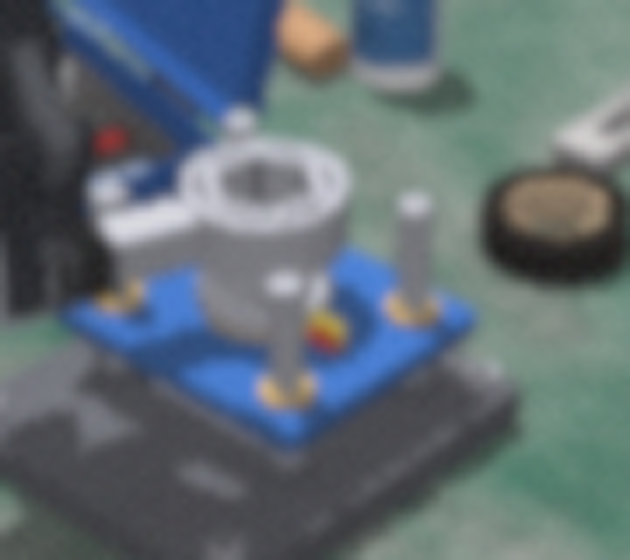

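Clear of the hexagon. I'll lift high, turn back, and look at the nut from the side on the way.

drive_tool(moves=[-0.6, 0, 0, 0, 0, 0, -1.5, 0, 0, 0, 0, 0, -2.5, 0, 0, 0, 0, 0, -2.4, 0, 0, 0, 0, 0, -1, 0, 0, -3.6, 0, 0, 0, -1, 0, -3.6, 0, 0, 0, -2, 1.5, -3.6, 0, 0, 0, -3, 3, 0, 0, 0, 0, -3, 3, 0, 0, 0, 0, -1.4, 1.5, 0, 0, 0, 0, 0, 0, 0, 0, 0, 0, 0, 0, 0, 0, 0])

```text
time: 27.6
tool_pos: [527.0, -48.4, 161.3]
tcp_rot: [152.5, 90.0, 151.6]
ft_force: [0.6, 0.9, -3.8]
finger_gap: 21.3
```

```bash
python3 w.py w25
python3 - <<'E'
from h import *
s=dict(np.load("w25.npz"))
p=wproj(s,[534.3,38.4,59],s["pos"],s["rot"])[0];print(p)
u,v=p.astype(int);im=s["image"][max(0,v-38):v+38,u-50:u+50,::-1]
cv2.imwrite("pics/w25c.png",cv2.resize(im,None,fx=7,fy=7,interpolation=cv2.INTER_CUBIC))
E
```

```text
t 27.6 tcp [527.  -48.4 161.3] F [ 0.6  0.9 -3.8] T [0.03 0.   0.03] gap 21.3
toolaxes [[-0.0004, 0.0002, -1.0], [0.0157, 0.9999, 0.0002], [0.9999, -0.0157, -0.0004]] j [-10.8  -1.  101.4   0.   79.6 -99.9]
scale 1.5625
[350.22356485 195.97751722]
```

View pics/w25c.png

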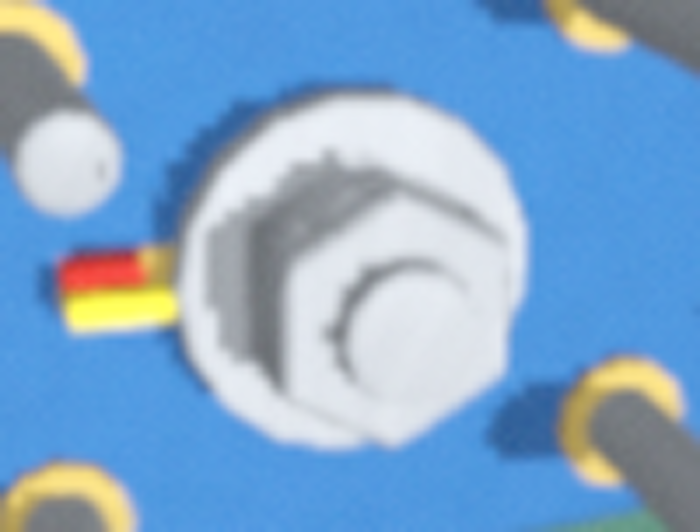

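View pics/w25.png

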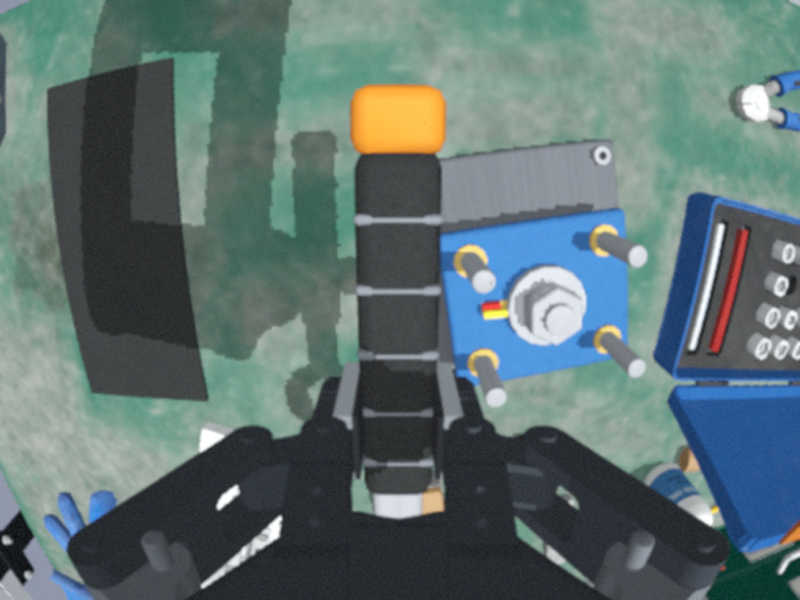

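The close view shows the yellow tab (120,308) flat against the red (100,270). Back to the mat.

drive_tool(moves=[0, -1.5, -1, 0, 0, 0, 0, -3, -1.5, 0, 0, 0, 0, -3.8, -1.65, 0, 0, 0, 0, -3.9, 0, 0, 0, 0, 0, -3.8, 0, 0, 0, 0, 1, -3, 0, 0, 0, 0, 2, -2, 0, 0, 0, 0, 3, -1, 0, 0, 0, 0, 3, 0, 0, 0, 0, 0, 2, 0, 0, 0, 0, 0, 1, 0, 0, 0, 0, 0, 0, 0, 0, 0, 0, 0, 0, 0, 0, 0, 0, 0])

```text
time: 28.73
tool_pos: [482.2, -266.1, 41.9]
tcp_rot: [114.8, 90.0, 114.0]
ft_force: [-0.1, 0.9, -2.6]
finger_gap: 21.4
```

```bash
python3 - <<'E'
from h import *
s=dict(np.load("w25.npz")); pos,rot=s["pos"],s["rot"]
for n,p in (("red",(100,270)),("yel",(120,308))):
    uv=np.array(p)/7+[300,157]-.43
    o,d=wray(s,uv,pos,rot);P=(o+d*((56-o[2])/d[:,2])[:,None])[0]-[534,38.4,0];print(n,P.round(1),np.degrees(np.arctan2(P[1],P[0])))
E
python3 w.py w26
python3 - <<'E'
from h import *
from bench import snapshot
s=snapshot("scene");im=s["image"][230:350,250:420,::-1]
cv2.imwrite("pics/s26.png",cv2.resize(im,None,fx=4.5,fy=4.5,interpolation=cv2.INTER_CUBIC))
E
```

```text
red [ -0.1 -33.5  56. ] -90.21977305795046
yel [  5.1 -30.6  56. ] -80.55550839899675
t 28.73 tcp [ 482.2 -266.1   41.9] F [-0.1  0.9 -2.6] T [-0.05  0.    0.01] gap 21.4
toolaxes [[-0.0001, 0.0002, -1.0], [0.0128, 0.9999, 0.0002], [0.9999, -0.0128, -0.0001]] j [ -34.2   10.   103.2    0.    66.8 -123.5]
scale 1.5625
```

View pics/s26.png

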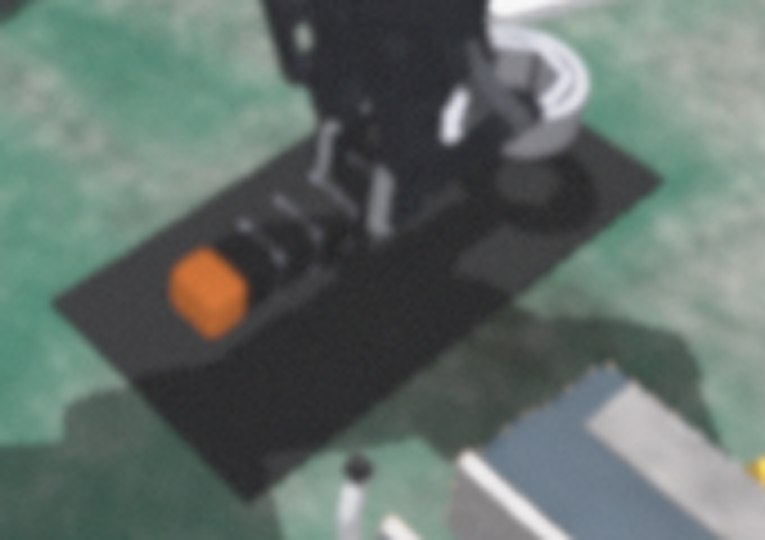

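View pics/w26.png

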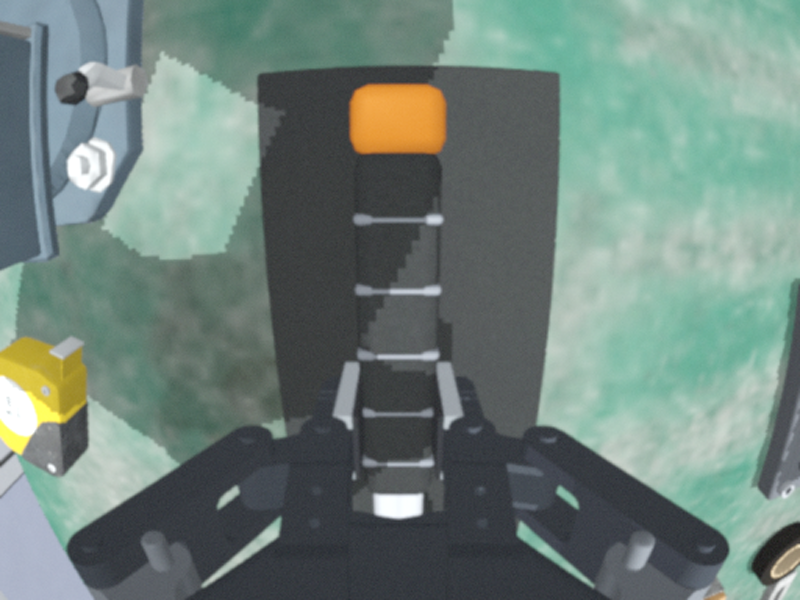

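Red is still at -90.2°, unmoved, with the yellow 9.7° beside it (tab width). The wrench is over the mat, so I'll lower it.

drive_tool(moves=[0.8, -0.2, 0, 0, 0, 0, 1, 0, 0, 0, 0, 0, 0.7, 0, 0, 0, 0, 0, 0.4, 0, 0, 0, 0, 0, 0.2, 0, 0, 0, 0, 0, 0, 0, 0, 0, 0, 0])

```text
time: 29.33
tool_pos: [481.5, -268.6, 9.8]
tcp_rot: [144.6, 89.9, 143.8]
ft_force: [-0.3, 0.2, -2.7]
finger_gap: 21.7
```

drive_tool(moves=[0.1, 0, 0, 0, 0, 0, 0.05, 0, 0, 0, 0, 0, 0, 0, 0, 0, 0, 0])

```text
time: 29.58
tool_pos: [482.2, -269.0, 9.3]
tcp_rot: [-46.5, 90.0, -47.3]
ft_force: [-3.4, 1.5, 2.5]
finger_gap: 21.5
```

drive_tool(moves=[0, 0, 0, 0, 0, 0, 0, 0, 0, 0, 0, 0, 0, 0, 0, 0, 0, 0, 0, 0, 0, 0, 0, 0, 0, 0, 0, 0, 0, 0], hand=5.5, grip_force=40)

```text
time: 30.0
tool_pos: [482.1, -269.0, 8.9]
tcp_rot: [-34.9, 90.0, -35.7]
ft_force: [0.2, 1.0, -0.8]
finger_gap: 55.0
```

drive_tool(moves=[-0.5, 0, 0, 0, 0, 0, -1.5, 0, 0, 0, 0, 0, -3, 0, 0, 0, 0, 0, -4, 0, 0, 0, 0, 0, -4, 0, 0, 0, 0, 0, -4, 0, -1, 0, 0, 0, -2, 0, -1, 0, 0, 0, 0, 0, -1, 0, 0, 0, 0, 0, 0, 0, 0, 0])

```text
time: 30.75
tool_pos: [451.8, -269.2, 201.0]
tcp_rot: [-40.7, 89.8, -41.6]
ft_force: [-0.7, 0.8, -0.4]
finger_gap: 55.2
```

```bash
python3 w.py w27;python3 - <<'E'
from h import *
from bench import snapshot
s=snapshot("scene");cv2.imwrite("pics/s27.png",cv2.resize(s["image"][:,:,::-1],(800,600),interpolation=cv2.INTER_CUBIC))
E
```

```text
t 30.75 tcp [ 451.8 -269.2  201. ] F [-0.7  0.8 -0.4] T [-0.01  0.05 -0.06] gap 55.2
toolaxes [[0.0028, -0.0025, -1.0], [0.0144, 0.9999, -0.0024], [0.9999, -0.0144, 0.0028]] j [ -36.4   -3.3   99.5   -0.    83.6 -125.5]
scale 1.5625
```

View pics/w27.png

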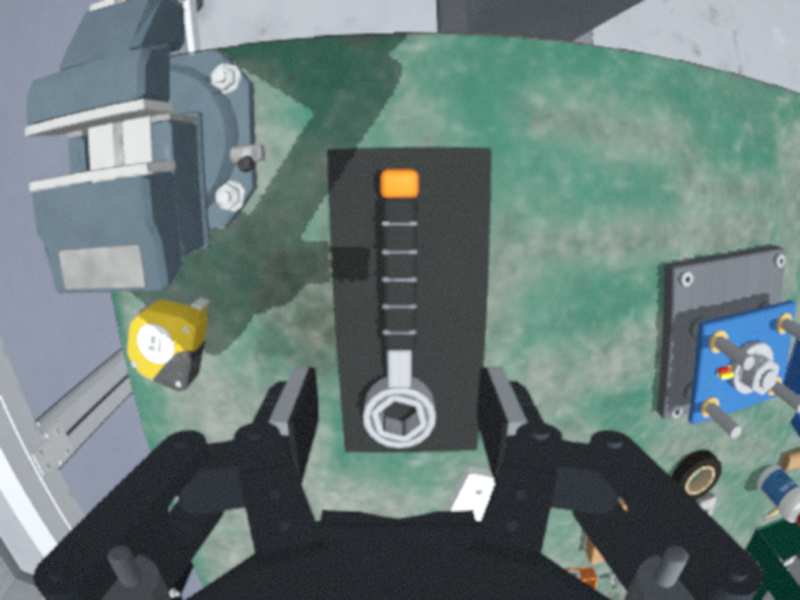

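View pics/s27.png

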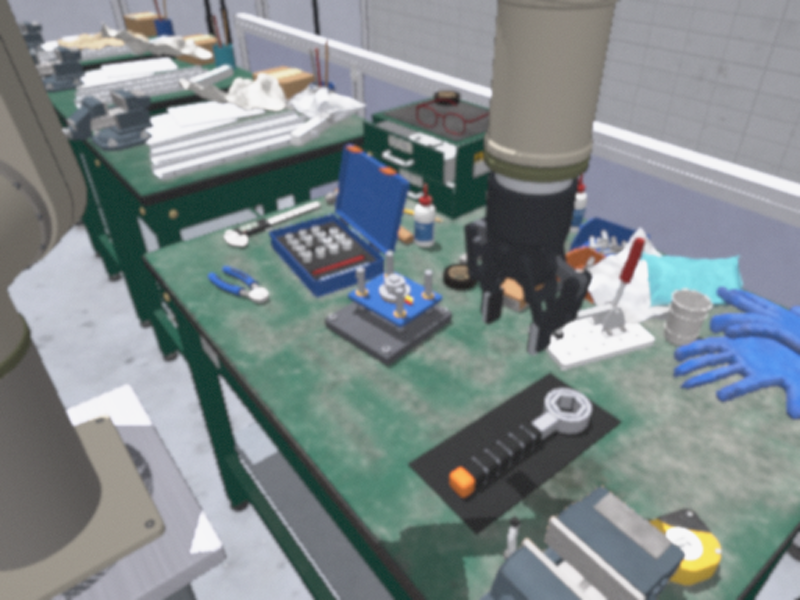

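The wrench lies flat on the mat (ring (400,416), cap (400,184)). The tabs are together at (728,373), the cutters and tape haven't moved, and the gripper is clear. I'll hand in.

```bash
python3 -c "
from bench import r
print(r.hand_in())"
```

```text
the job is handed in; nothing more can be done
None
```

The nut is tightened firmly against the red stop tab, the wrench is back flat on the mat, and the job is handed in at about 31 s of the 72 s allowed.

**What I did:** I took the wrench from the mat and put the ring fully down on the nut. Three clockwise strokes, with the ratchet slipping on each return, brought the yellow tab round. I then pressed it against the red tab with a measured torque of about 0.9 N m.

**Last checks:**
- In the close wrist view the tabs' faces lie flat together. The yellow tab was at -80.6° and the red tab at -90.2°; red was at about -90.5° before, so the washer did not slip.
- The wrench lies flat on the mat, nearly where it started.
- The cutters and tape look unmoved.
- The gripper is open and well clear.

**What went less smoothly:**
- **First lift-off:** the ring jammed lightly and the handle tipped up about 4°, with side and lift forces of about 10 N. I lowered it, gripped harder, turned the handle back about 4° to free the ring, and lifted it off cleanly. The tab check above came after this.
- **Torque readings:** these were noisy by about ±0.1 N m. They rose slowly to about 0.6 N m, because the wrench gave a little in the grip, before the last small push to 0.9 N m.

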